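# Blank the photometer at 600 nm

## Task

Get the bench photometer ready for a cell-density reading: put a fingertip in the recess of its big dial and push the dial round until the index line on it lines up with the 600 line of the scale, and push the open cell lid fully shut. Then press the round key right down and let it come up again, so that the photometer takes its blank. Nothing needs to be gripped or lifted; leave the dial on the line and everything that lies on and around the photometer where it is.

Things in the scene. Friction and masses are not known exactly. Their poses are not given: they have to be found in the camera images.
- photometer: white bench photometer, fixed to the bench, 260 (x) x 370 (y) x 90 mm high. Origin: centre of its underside; its x axis points from its front (robot side) to its back, y to its left, z up. Its flat deck is 90 mm above the origin. On the deck: the dial on the right (-y), the cell lid on the left (+y), the display and the round key along the front
- dial (a joint): angle of the dial in rad, growing clockwise seen from above: 0 with the index on the 400 line, 4.189 on the 700 line (0.01396 rad per nm; 400 lies 120 degrees left of the photometer's x axis, 550 straight towards its back, 700 120 degrees right). The 600 line is at 2.793. Stops 0.03 rad beyond both ends; about 0.07 N m of friction holds it wherever it is left. It starts somewhere below 525 nm, so it must be turned clockwise
- dial_axis (a point): point on the dial's vertical turning axis, at the height of the dial's top face (108 mm above the bench). The dial is a black disc 120 mm across and 16 mm high with a fluted rim
- dial_recess (a point): centre of the floor of the finger recess in the dial's top; it turns with the dial. The recess is a quarter sector with rounded corners, 14 mm deep with upright walls: its two side walls run along radii of the dial, 45 degrees either side of this point (24 mm from it), and it reaches from 9 mm to 54 mm from the dial's axis. This point is 34 mm from the axis, on the side opposite the index line; shut fingers up to 40 mm across fit in
- dial_index (a point): outer end of the white index line on the dial's top, 60 mm from the axis
- line_600 (a point): inner end of the 600 line, 62 mm from the axis, on the fixed aluminium scale plate round the dial. The scale has a line every 10 nm (8 degrees) and a longer, numbered line every 50 nm (400, 450, ... 700, clockwise); 600 is the fifth numbered line clockwise from 400, 40 degrees right of the photometer's x axis
- lid (a joint): opening angle of the cell lid in rad: 0 fully shut, 1.5 wide open (nearly upright); a stiff hinge (about 0.07 N m) holds it wherever it is left, so it must be pushed all the way down
- lid_hinge (a point): middle of the lid's hinge line, at the lid's far edge, 0.5 mm above the deck and along the photometer's y axis. 80 mm of free deck lie behind it (+x)
- lid_edge (a point): middle of the free edge of the lid, on its outer face; turns with the lid. The lid is a grey hood 92 mm from hinge to free edge, 96 mm wide and 18 mm high when shut: its outer face lies 18 mm from the plane through the hinge line. Shut, its free edge is the one nearest the robot and its flat top is 18.5 mm above the deck; open, its outer face looks to the photometer's back. A finger lip sticks out 10 mm from the free edge
- key (a joint): how far the round key is pressed, in m: 0 up, 0.005 fully down (about 4 N); it springs back
- key_top (a point): centre of the top face of the round white key, 24 mm across, in front of the lid at the left end of the front row; 104 mm above the bench when up. Pressed straight down
- marker: red felt marker, 131x26x15 mm, lying on the photometer's deck behind the dial; origin under its middle
- tape: roll of label tape, 66 mm across, 19 mm high, on the bench left of the photometer; origin under its middle
- petri: closed petri dish, 61 mm across, 15 mm high, on the bench left of the photometer; origin under its middle
- dropper: dropper bottle, 27 mm across, 86 mm high, standing left of the photometer towards the back; origin under its middle
- weigh_boat: white weighing boat, 60x70x12 mm, on the bench right of the photometer; origin under its middle
- sample_vial: empty vial lying on the bench right of the photometer, 58x53x22 mm; origin under its middle
- forceps_a: steel forceps lying flat on the bench, right and behind, 60x121x9 mm; origin under the middle

How it is judged (in metres and radians):
On the way, in this order (a step that is already met when the one before it is completed fails the run):
1. the dial's index is on the 600 line and the lid is fully shut (value of joint dial between 2.7325 and 2.8525 rad and value of joint lid below 0.05 rad), for 0.2 s.
2. the round key is pressed right down, with the dial on the line and the lid shut (all of step 1 and value of joint key above 0.0038 m), for 0.1 s.
At the end, for the whole second after the job is handed in: The index is within 0.06 rad (3.4 degrees, less than half a scale division) of the 600 line and at rest, the lid is shut to within 0.05 rad, and the key is up again (under 1 mm) (all of step 1 and value of joint key below 0.001 m and velocity of joint dial between -0.05 and 0.05 rad/s); the robot touches nothing.
It fails at once if one of the things lying on or around the photometer (marker, tape, petri dish, dropper bottle, weighing boat, vial, forceps) is lifted, or shifted by more than 25 mm (distance of any of marker, tape, petri, dropper, weigh_boat, sample_vial, forceps_a from where it was at the start of the episode above 0.025 m).
It also fails if it takes over 72 s, if anything falls off the work surface, if the arm or the gripper's body presses on something with over 40 N, if the wrist force passes 120 N, or if a joint passes its speed limit or range.

## Robot

A 6-joint arm with a two-finger parallel gripper is mounted at the origin on a cart in front of the work surface, level with it; the furniture and walls round the work are solid. World frame = base frame: x ahead of the robot, y to its left, z up, the work surface at z = 0. Lengths are in mm, angles in rad, forces in N, time in s.
With the tool pointing down it reaches from about 350 to 775 mm from the base axis. Payload 7.3 kg.
Tool frame: the origin (TCP) lies between the finger pads; the fingertips stand 25 mm ahead of it and the grasp point (between the pads) lies 6 mm ahead of it; z points along the fingers, y is the direction in which the jaws open and shut (so a half turn about z gives the same grasp; the last joint's range is limited). The gripper opens to 92 mm and grips with 3 to 60 N. Pads are 19 mm wide; open, the fingers measure 130 mm over their backs; the gripper's body (75 mm by 190 mm) begins 47 mm behind the grasp point.
Start: joints at [1.19, 0.342, 1.524, -0, 1.275, -0.146], TCP at [122.123, 510.616, 251.741] pointing down, gripper open.
Joint ranges: [-2.53, 2.53], [-0.77, 2.02], [0.04, 2.7], [-1, 4.14], [0.28, 2.66], [-3.11, 3.11]. Speed limits (rad/s): [2.57, 2.57, 3.14, 3.14, 3.14, 3.14].

## Interface

Orientations are given as [roll, pitch, yaw] about the fixed x, y, z axes, in that order (R = Rz(yaw) Ry(pitch) Rx(roll)).
In Python, from plant import get_obs, capture, calibration, close_job gives the robot as it stands. The module is installed in compiled form; this text tells all that it offers.
- The arm moves only by the shell command python3 -m jog 'ROWS'. ROWS is JSON, one flat list of numbers, 5 for each row, row after row: the closure, from 0 (fully open) to 1 (shut), then the shift along the tool's x, y, z in mm, then the turn about the tool's z in degrees. In form: [fingers, tx, ty, tz, yaw, fingers, tx, ty, tz, yaw, ...]. A call has 1 to 5 rows; each row shifts and turns the pose as measured when the row begins, along the tool's axes as they then stand; what a row does not reach is not made up. A row lasts 1/10 s, in which the tool goes at most 50 mm and 8.59 degrees, less where a joint would pass 70% of its speed; a pose out of reach is approached as far as the arm can. A call is refused whole if a number of a shift passes 50 or a number of a turn 8.59, either way. A call with a gripper value outside its range is refused whole. The fingers move at their own pace and stop on an object; the grip force is fixed at half the most. Time passes only in rows, so rows that do not move let the fingers close. It gives the time, the measured TCP pose, the force and the opening at its end, in the units of the state.
- get_obs(): the state, without advancing time (a new reading comes with each control period).
- capture(name): name is "scene" or "top" or "wrist"; returns (picture, depth): 384x512x3 uint8, red, green, blue; 384x512 float32, mm along the optical axis (not along the pixel's ray), 0 where there is no reading.
- calibration(name): a dict with "fovy" (degrees; the focal length in pixels is half the picture's height over the tangent of half this angle, whatever the lens; pixels are square), "cx", "cy" (the principal point, pixels), "R" (3x3) and "t" (3): a world point X has camera coordinates R X + t. Camera axes: x right, y down, z forward; pixel columns grow to the right and rows downward; lengths in mm; the calibration is good to about 2 mm. A picture is of the moment at which its call begins: read the wrist's pose just before it. calibration takes no time and is no camera call; for the wrist camera it gives the pose at the moment of the call.
- close_job(): hands the job in, once; it reports no verdict.
The state is a dict: "time": time; "joint_positions": joint angles; "dq": joint speeds; "tau": joint torques, N m; "tool_pos": TCP position; "tcp_rot": TCP orientation; "contact_force": force on the tool from outside, world axes, zero at the start; "moment": the same for the moment, N m; "grip_width": finger opening in mm.
Only numpy, scipy, OpenCV 4.12 (cv2) and the standard library are available. Lean on these libraries where they do the work, as an engineer would, in place of code of your own. Each camera call takes 0.05 s, during which the arm holds its last target.

## Working session

There is one attempt and no reset: what is moved stays moved. The work goes in short steps, Python scripts to look and compute and a shell command to move; the robot and the scene stay as the last step left them, time stands still between calls to the robot, and variables do not carry over. Pictures are saved under pics/ and viewed, and the job is handed in when it is done.

```bash
mkdir -p pics
cat > h.py <<'E'
import numpy as np, cv2
from plant import get_obs, capture, calibration, close_job
def cam(name):
    c=calibration(name); p,d=capture(name)
    c['R']=np.array(c['R']);c['t']=np.array(c['t']);c['f']=p.shape[0]/2/np.tan(np.radians(c['fovy'])/2)
    return p,d,c
def ray(c,u,v):
    d=np.array([(u-c['cx'])/c['f'],(v-c['cy'])/c['f'],1.]);return -c['R'].T@c['t'],c['R'].T@d
def onz(c,u,v,z):
    o,d=ray(c,u,v);return o+d*(z-o[2])/d[2]
def dep(c,u,v,D):
    o,d=ray(c,u,v);return o+d*D
def proj(c,X):
    x=c['R']@np.array(X)+c['t'];return x[:2]/x[2]*c['f']+[c['cx'],c['cy']]
def save(p,n): cv2.imwrite('pics/'+n,p[:,:,::-1])
E
python3 - <<'E'
from h import *
for n in ('scene','top'):
    p,d,c=cam(n); save(cv2.resize(p,(800,600),interpolation=cv2.INTER_CUBIC),n+'0.png'); np.savez(n+'0.npz',p=p,d=d,**c)
    print(n,c['f'],-c['R'].T@c['t'],c['R'])
print(get_obs())
E
```

```text
scene 346.9719982738383 [ -42.8258035  -346.01529769  780.48944537] [[ 0.52308064 -0.85221724  0.01060271]
 [-0.58253357 -0.3665776  -0.72544848]
 [ 0.62212642  0.37329163 -0.6881948 ]]
top 398.370239686413 [ 419.77240173   12.31783472 1075.85619546] [[ 0.00989381 -0.99982508 -0.01587226]
 [-0.98741505 -0.00726301 -0.15798346]
 [ 0.15784055  0.01723557 -0.98731418]]
{'time': 0.1, 'joint_positions': array([ 1.19000221e+00,  3.42661199e-01,  1.52491277e+00, -1.49531071e-05,
        1.27540942e+00, -1.45974351e-01]), 'dq': array([-0.00063388, -0.00239839, -0.00042295,  0.00043143,  0.00098312,
        0.00026998]), 'tau': array([ 2.05555436e-03, -4.31999123e+01, -2.44698268e+01,  7.20505044e-02,
        5.24797000e-02, -4.07951450e-05]), 'tool_pos': array([121.9965118 , 510.29111307, 251.11325288]), 'tcp_rot': array([-3.14021463e+00, -1.88144505e-04,  2.90677712e+00]), 'contact_force': array([ 0.22860287, -0.16366781,  0.31262502]), 'moment': array([0.01643862, 0.03490018, 0.04776776]), 'grip_width': 91.83021151468604}
```

View pics/scene0.png

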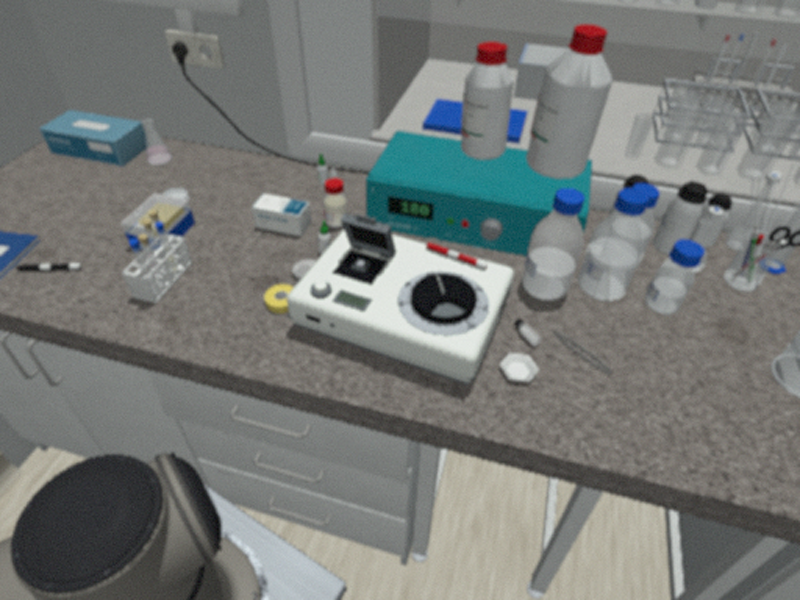

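View pics/top0.png

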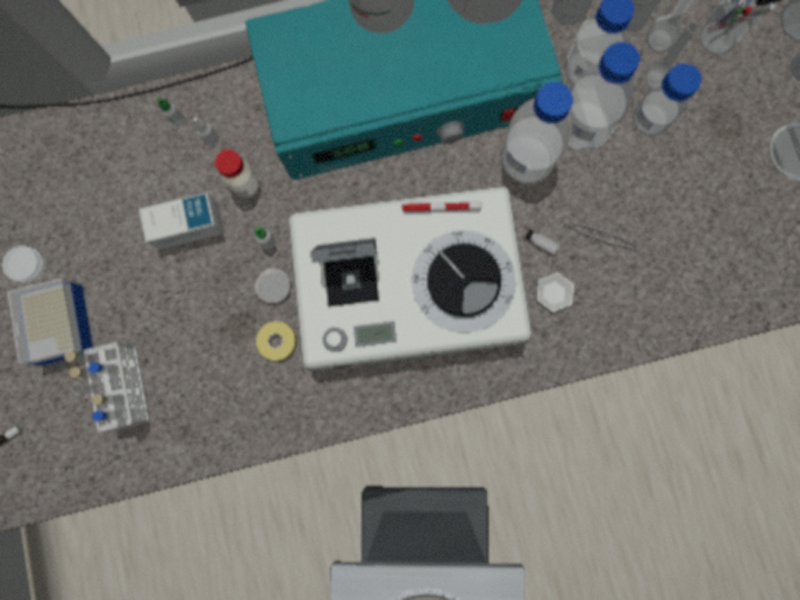

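The top picture shows the photometer spanning (292-528, 188-368). The dial is at (464,280), with its index pointing up-left to about (440,248) and the recess at about (480,296). The open lid's top edge is at about (345,250), and the key is at (334,340). Next I measure these.

Run:
```python
from h import *
z=np.load('top0.npz'); p=z['p'];d=z['d'];c={k:z[k] for k in('R','t','f','cx','cy')}
s=.64
# deck mask: white, depth-based height
H=np.zeros(d.shape);
vv,uu=np.mgrid[0:384,0:512]
rays=np.stack([(uu-c['cx'])/c['f'],(vv-c['cy'])/c['f'],np.ones(d.shape)],-1)*d[...,None]
W=(rays-c['t'])@c['R']
np.save('W.npy',W)
m=((abs(W[...,2]-90)<6)&(p.min(-1)>150)&(vv>100)&(vv<250)&(uu>170)&(uu<350)).astype(np.uint8)
m=cv2.morphologyEx(m,cv2.MORPH_OPEN,np.ones((3,3)))
cs,_=cv2.findContours(m,0,1); k=max(cs,key=cv2.contourArea)
pts=np.array([onz(c,u,v,90)[:2] for u,v in k[:,0]],np.float32)
r=cv2.minAreaRect(pts);print(r, cv2.boxPoints(r))
print('deck z',np.median(W[m>0][:,2]))
x0,y0=170,110
crop=p[110:245,180:345];save(cv2.resize(crop,None,fx=4.8,fy=4.4,interpolation=cv2.INTER_CUBIC),'crop.png')
for name,(u,v) in dict(dial=(464,280),lidedge=(345,247),key=(334,340)).items():
    print(name,onz(c,u*s,v*s,100),W[int(v*s),int(u*s)])
```

```text
((619.2426147460938, 34.886260986328125), (251.1132354736328, 361.8639831542969), 7.778250217437744) [[ 470.35394  197.16078]
 [ 519.3284  -161.3738 ]
 [ 768.1313  -127.38826]
 [ 719.1568   231.14632]]
deck z 89.98301952284312
dial [608.62207203 -55.90684539 100.        ] [607.5307028  -52.97055466 108.1544196 ]
lidedge [661.48512346 135.54173606 100.        ] [638.8716139  125.75757881 192.0092668 ]
key [511.03806877 148.91080717 100.        ] [511.89550855 149.9221649  106.38608024]
```

View pics/crop.png

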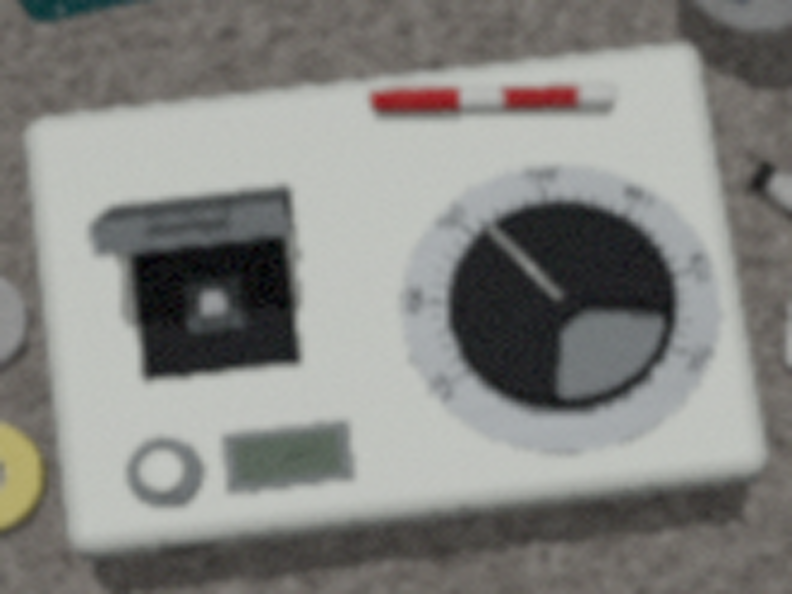

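The crop shows the dial centre at about (563,305), the index end at (488,225), the grey recess at about (610,350) and the lid's free edge at the top of the hood, about (190,205). I'll fit the dial and the index line in metric coordinates.

```bash
python3 - <<'E'
from h import *
z=np.load('top0.npz'); p=z['p'];d=z['d'];c={k:z[k] for k in('R','t','f','cx','cy')}
W=np.load('W.npy')
g=p.max(-1)
def un(x,y): return 180+(x+.5)/4.8-.5,110+(y+.5)/4.4-.5
yaw=np.radians(7.78);ex=np.array([np.cos(yaw),np.sin(yaw)]);ey=np.array([-ex[1],ex[0]])
u0,v0=un(563,305)
vv,uu=np.mgrid[0:384,0:512]
near=np.hypot(uu-u0,(vv-v0))<28
m=((g<90)&near).astype(np.uint8)
k=max(cv2.findContours(m,0,1)[0],key=cv2.contourArea); k=cv2.convexHull(k)
pts=np.array([onz(c,u,v,108)[:2] for u,v in k[:,0]],np.float32)
(cc),ax,_=cv2.fitEllipse(pts); print('dial',cc,ax); cc=np.array(cc)
hull=np.zeros_like(m);cv2.fillConvexPoly(hull,k,1);hull=cv2.erode(hull,np.ones((3,3)))
br=(g>90)&(hull>0)
n,l,st,ce=cv2.connectedComponentsWithStats(br.astype(np.uint8))
for i in range(1,n):
    ys,xs=np.where(l==i);q=np.array([onz(c,u,v,108)[:2] for u,v in zip(xs,ys)]);r=(q-cc)
    a=r.mean(0);ph=np.degrees(np.arctan2(-(a@ey),a@ex))  # clockwise from photometer x
    print(len(xs),'r',np.hypot(*a),'cw from x',ph,'dial rad',np.radians(ph+120), np.hypot(*r.T).max(), 'z',np.median(W[ys,xs,2]))
ku,kv=un(166,470);print('key',onz(c,ku,kv,104))
o=np.array([619.24,34.886])
for nm,X in dict(dial=cc,key=onz(c,ku,kv,104)[:2]).items(): print(nm,(X-o)@ex,(X-o)@ey)
# lid
lm=(W[...,2]>115)&(uu>190)&(uu<250)&(vv>140)&(vv<170)
q=W[lm];loc=np.c_[(q[:,:2]-o)@ex,(q[:,:2]-o)@ey,q[:,2]]
print('lid',np.percentile(loc,[2,10,50,90,98],axis=0))
E
python3 - <<'E'
from h import *
z=np.load('scene0.npz')
p=z['p'];save(cv2.resize(p[130:250,170:340],None,fx=4.7,fy=4.7,interpolation=cv2.INTER_CUBIC),'/crops.png') if 0 else cv2.imwrite('pics/crops.png',cv2.resize(p[130:250,170:340],None,fx=4.7,fy=4.7,interpolation=cv2.INTER_CUBIC)[:,:,::-1])
E
```

```text
dial (607.7903442382812, -54.721065521240234) (115.66703033447266, 118.88713836669922)
41 r 30.158279994074352 cw from x -30.43469650886062 dial rad 1.5632094414683542 54.46476313179452 z 108.3845475520833
313 r 33.63630768366019 cw from x 147.9583814995498 dial rad 4.676756015482204 52.97250506484063 z 94.51206296322569
key [513.54300922 147.38483307 104.        ]
dial -23.474347521904924 -87.23230947768455
key -89.49512981298463 125.77147149643558
lid [[ 19.70551127  44.23459909 120.54952229]
 [ 21.58032674  50.86129369 141.48207786]
 [ 30.38732455  89.86358482 178.80534014]
 [ 51.28455227 129.83318768 185.16951037]
 [ 59.76164855 137.44432443 193.01866475]]
```

View pics/crops.png

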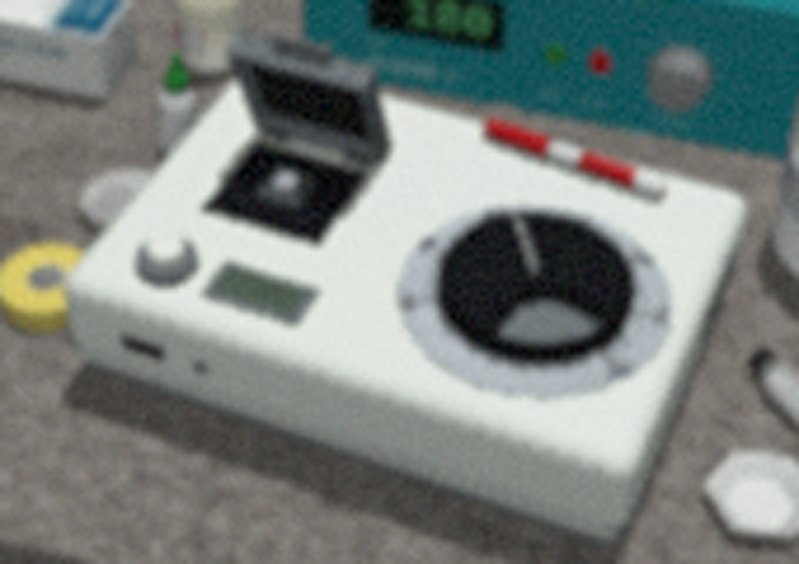

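The dial reads about 1.55 rad (index 30–32° left of the photometer's x axis), the centre is (607.8,-54.7) and the yaw is 7.78°. Next I estimate the lid angle from a depth profile in both cameras.

```bash
cat >> h.py <<'E'
yaw=np.radians(7.78);ex=np.array([np.cos(yaw),np.sin(yaw)]);ey=np.array([-ex[1],ex[0]]);o0=np.array([619.24,34.886])
def loc(q): q=np.asarray(q);return np.stack([(q[...,:2]-o0)@ex,(q[...,:2]-o0)@ey,q[...,2]],-1)
def wor(l): return np.r_[o0+l[0]*ex+l[1]*ey,l[2]]
def cloud(d,c):
    vv,uu=np.mgrid[0:384,0:512]
    r=np.stack([(uu-c['cx'])/c['f'],(vv-c['cy'])/c['f'],np.ones(d.shape)],-1)*d[...,None]
    return (r-c['t'])@c['R']
def plan(target,yawdeg=None):
    "rows' worth of shift to world target (TCP) in tool axes"
    s=get_obs();D=np.array(target)-s['tool_pos'];y=s['tcp_rot'][2]
    r=[D[0]*np.cos(y)+D[1]*np.sin(y),D[0]*np.sin(y)-D[1]*np.cos(y),-D[2]]
    t=None if yawdeg is None else -((yawdeg-np.degrees(y)+180)%360-180)
    print('t',s['time'],'pos',s['tool_pos'].round(1),'rot',np.degrees(s['tcp_rot']).round(1),'F',s['contact_force'].round(1),'| shift',np.round(r,1),'turn',t)
E
python3 - <<'E'
from h import *
for n in('scene','top'):
    z=np.load(n+'0.npz');c={k:z[k] for k in('R','t','f','cx','cy')}
    L=loc(cloud(z['d'],c)).reshape(-1,3)
    m=(abs(L[:,1]-88)<38)&(L[:,0]>-40)&(L[:,0]<90)&(L[:,2]>97)&(L[:,2]<230);q=L[m]
    print(n,m.sum())
    for a in range(95,215,8):
        s=q[abs(q[:,2]-a)<4]
        if len(s): print(a,len(s),np.percentile(s[:,0],[5,50,95]).round(1),np.percentile(s[:,1],[5,95]).round(1))
    # dark-ground: everything around
    m=(abs(L[:,1]-88)<150)&(L[:,0]>135)&(L[:,0]<330)
    print('behind max z',[ (x,L[m&(abs(L[:,0]-x)<10)][:,2].max().round()) for x in range(145,330,20) if (m&(abs(L[:,0]-x)<10)).any()])
plan([690,140,290],187.8)
E
```

```text
scene 399
95 22 [-12.8  52.2  57.6] [ 64.2 114.9]
103 36 [-6.5 53.5 56.4] [ 62.2 120.7]
111 29 [50.2 52.  53.5] [ 62.9 122.4]
119 25 [46.5 48.3 50.7] [ 62.7 119.2]
127 28 [43.3 45.6 47.4] [ 59.7 121.4]
135 33 [40.6 42.7 44.2] [ 60.7 121. ]
143 26 [37.5 40.7 41.4] [ 63.3 121.4]
151 32 [34.8 37.1 39.1] [ 58.9 121.1]
159 10 [31.7 34.6 35.3] [ 68.6 122.6]
175 85 [14.6 18.8 26.9] [ 52.8 121.8]
183 52 [21.5 26.1 30.6] [ 53.7 122.1]
191 21 [22.3 25.5 28.2] [ 75.8 110. ]
behind max z [(205, np.float64(151.0)), (225, np.float64(151.0)), (245, np.float64(151.0)), (265, np.float64(151.0)), (285, np.float64(151.0)), (305, np.float64(152.0)), (325, np.float64(152.0))]
top 425
95 33 [-11.2   1.4  17.6] [ 81.9 104.9]
103 37 [-7.3  8.6 67.1] [ 63.6 120.3]
111 8 [62.3 63.2 64.3] [ 54.3 115.4]
119 9 [59.7 60.9 61.7] [ 57.8 118.6]
127 11 [56.4 57.9 58.8] [ 61.6 121. ]
135 12 [52.7 54.4 55.8] [ 56.5 120.8]
143 10 [50.2 51.1 52.8] [ 57.8 116.4]
151 11 [47.3 48.3 49.3] [ 60.6 118.4]
159 12 [44.3 45.1 46.4] [ 53. 118.]
167 12 [41.  42.2 43.3] [ 64.5 121.1]
175 103 [20.3 23.9 39. ] [ 54.5 120.4]
183 132 [22.8 29.7 36.9] [ 53.3 123.7]
191 35 [29.  30.6 33.2] [ 75.3 109. ]
behind max z [(145, np.float64(4.0)), (165, np.float64(8.0)), (185, np.float64(7.0)), (205, np.float64(153.0)), (225, np.float64(154.0)), (245, np.float64(155.0)), (265, np.float64(155.0)), (285, np.float64(156.0)), (305, np.float64(154.0)), (325, np.float64(156.0))]
t 0.1 pos [122.  510.3 251.1] rot [-179.9   -0.   166.5] F [ 0.2 -0.2  0.3] | shift [-638.6 -228.   -38.9] turn -21.253938989434147
```

The lid stands at about 1.21 rad. Its outer face is at local x≈42 at z 167 and its free edge is at z≈183. First I turn the tool, shut the fingers and rise.

```bash
python3 -m jog '[1,0,0,-10,-5.3, 1,0,0,-10,-5.3, 1,0,0,-10,-5.3, 1,0,0,-10,-5.3]'; python3 -c "
from h import *
plan(wor([88,88,290]),187.8)"
```

```text
time: 0.5
tool_pos: [121.4, 508.8, 289.0]
tcp_rot: [-3.133, -0.005, -2.994]
contact_force: [-0.1, -0.2, 0.3]
grip_width: 64.1
t 0.5 pos [121.4 508.8 289. ] rot [-179.5   -0.3 -171.5] F [-0.1 -0.2  0.3] | shift [-511.6 -455.2   -1. ] turn 0.67663132580401
```

```bash
python3 -m jog '[1,-34,-30,0,0, 1,-34,-30,0,0, 1,-34,-30,0,0, 1,-34,-30,0,0, 1,-34,-30,0,0]';python3 -m jog '[1,-34,-30,0,0, 1,-34,-30,0,0, 1,-34,-30,0,0, 1,-34,-30,0,0, 1,-34,-30,0,0]'; python3 -c "
from h import *
plan(wor([88,88,290]),187.8)"
```

```text
time: 1.0
tool_pos: [313.3, 385.6, 288.9]
tcp_rot: [-3.135, -0.006, -2.979]
contact_force: [0.9, 0.4, 0.4]
grip_width: 24.4
time: 1.5
tool_pos: [511.6, 258.2, 287.3]
tcp_rot: [-3.135, -0.009, -2.979]
contact_force: [0.1, 0.9, 0.3]
grip_width: 0.7
t 1.5 pos [511.6 258.2 287.3] rot [-179.6   -0.5 -170.7] F [0.1 0.9 0.3] | shift [-160.4 -152.2   -2.7] turn 1.5162155290305463
```

```bash
python3 -m jog '[1,-36,-34,0,0.5, 1,-36,-34,0,0.5, 1,-36,-34,0,0.5, 1,-36,-34,0,0, 1,-20,-20,0,0]'; python3 -c "
from h import *
plan(wor([80,88,195]),187.8);print(loc(get_obs()['tool_pos']))
p,d,c=cam('wrist');save(p,'w1.png')"
```

```text
time: 2.0
tool_pos: [699.5, 122.7, 283.0]
tcp_rot: [-3.135, -0.014, -3.008]
contact_force: [0.1, 0.7, -0.2]
grip_width: 0.5
t 2.0 pos [699.5 122.7 283. ] rot [-179.6   -0.8 -172.4] F [ 0.1  0.7 -0.2] | shift [11.5 11.8 88. ] turn -0.1702946963556542
[ 91.43122706  76.18432527 282.96783577]
```

View pics/w1.png

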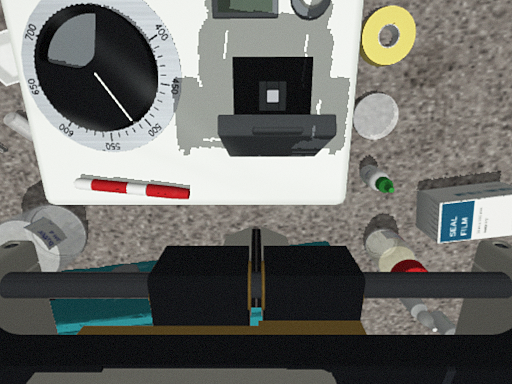

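The wrist picture shows the shut fingers behind the lid, whose outer face spans (218-335, 115-155). The index tip at (132,122) is just past the 500 line. Descending behind the lid.

```bash
python3 -m jog '[1,4,4,30,0, 1,4,4,30,0, 1,4,4,28,0, 1,0,0,0,0]'; python3 -c "
from h import *
plan(wor([52,88,195]),187.8);print(loc(get_obs()['tool_pos']))"
```

```text
time: 2.45
tool_pos: [687.5, 126.4, 187.4]
tcp_rot: [-3.133, -0.018, -3.016]
contact_force: [-0.3, 0.1, -1.0]
grip_width: 0.3
t 2.45 pos [687.5 126.4 187.4] rot [-179.5   -1.  -172.8] F [-0.3  0.1 -1. ] | shift [28.   6.3 -7.6] turn -0.6187669827376112
[ 79.97863931  81.41594649 187.42946894]
```

```bash
python3 -m jog '[1,14,3,0,0, 1,14,3,0,0, 1,16,0,3,0, 1,14,0,5,0]'; python3 -c "
from h import *
print(loc(get_obs()['tool_pos']))
p,d,c=cam('wrist');save(p,'w2.png')"
```

```text
time: 2.85
tool_pos: [630.4, 125.4, 183.9]
tcp_rot: [-3.133, -0.012, -3.016]
contact_force: [0.9, 0.5, 0.3]
grip_width: 0.3
[ 23.28106022  88.21781556 183.85514291]
```

View pics/w2.png

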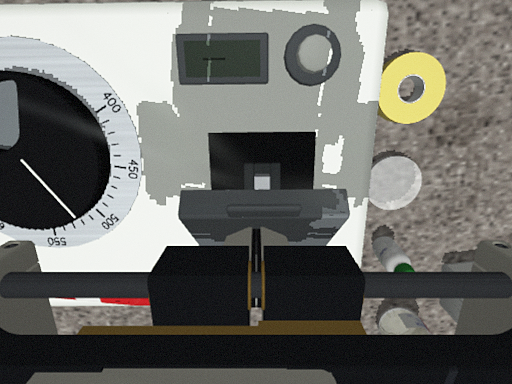

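The lid is being pushed: its free edge is at row ~190 and it is rotating towards shut. I continue along the arc.

```bash
python3 -m jog '[1,13,0,11,0, 1,11,0,12,0, 1,9,0,13,0, 1,6,0,13,0, 1,0,0,0,0]'; python3 -c "
from h import *
print(loc(get_obs()['tool_pos']))
p,d,c=cam('wrist');save(p,'w3.png')"
```

```text
time: 3.4
tool_pos: [593.0, 120.6, 141.9]
tcp_rot: [-3.132, -0.002, -3.015]
contact_force: [0.1, -0.3, 0.1]
grip_width: 0.7
[-14.37228652  88.46315894 141.86627513]
```

View pics/w3.png

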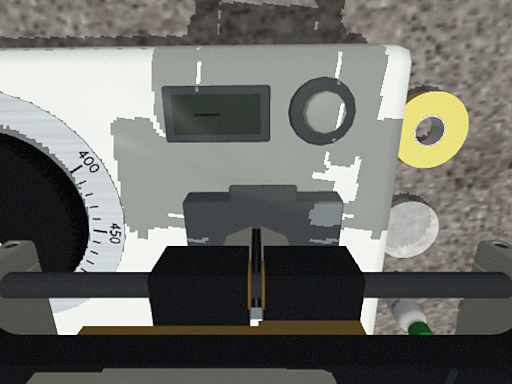

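The lid is nearly flat, with the lip at (265,188). Now I press straight down.

```bash
python3 -m jog '[1,2,0,5,0, 1,0,0,3,0, 1,0,0,3,0]';python3 -m jog '[1,0,0,2,0, 1,0,0,2,0]'
```

```text
time: 3.75
tool_pos: [594.9, 120.6, 134.7]
tcp_rot: [-3.132, 0.006, -3.015]
contact_force: [-0.2, 0.5, 0.4]
grip_width: 0.6
time: 3.95
tool_pos: [595.0, 120.6, 133.5]
tcp_rot: [-3.132, 0.007, -3.014]
contact_force: [-8.7, -0.2, 20.5]
grip_width: 0.6
```

There is 20 N of reaction with the tip at z = 108.5, the shut height. I rise and check.

```bash
python3 -m jog '[1,0,0,-40,0, 1,0,0,-40,0, 1,-25,20,-40,0, 1,-20,20,-40,0, 1,0,0,0,0]'
python3 - <<'E'
from h import *
p,d,c=cam('wrist');save(p,'w4.png')
L=loc(cloud(d,c)).reshape(-1,3)
m=(abs(L[:,1]-88)<38)&(L[:,0]>-50)&(L[:,0]<60)&(L[:,2]<140)&(L[:,2]>95)
A=np.c_[L[m][:,:2],np.ones(m.sum())];print(m.sum(),np.linalg.lstsq(A,L[m][:,2],rcond=None)[0],np.median(L[m][:,2]))
print(loc(get_obs()['tool_pos']),np.degrees(get_obs()['tcp_rot']))
E
```

```text
time: 4.45
tool_pos: [633.1, 167.3, 297.3]
tcp_rot: [-3.133, 0.004, -3.016]
contact_force: [-0.7, -1.0, -0.6]
grip_width: 0.4
5767 [ 3.06521946e-03 -1.56587361e-04  1.09432518e+02] 109.4470269355229
[ 30.02382427 128.26207585 294.13007999] [-1.79431468e+02 -7.78099451e-02 -1.72845753e+02]
```

View pics/w4.png

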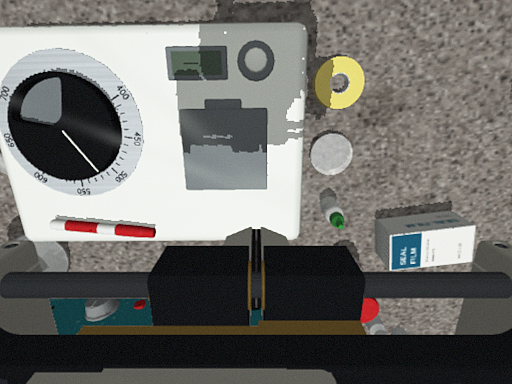

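The lid is flat, with a plane slope of 0.003 at z≈109, so it is shut. This view also shows the whole dial, centred at about (70,125) with the index tip at (98,170), so I re-measure it here.

```bash
cat > dial.py <<'E'
from h import *
def dial(name,g0=(607.8,-54.7),fn=None,th=95):
    p,d,c=cam(name)
    # rectified metric view of z=108, 0.25mm/px, photometer axes: up=+x, right=-y
    S=4;N=150*S;ctr=np.array(g0)
    def P(i,j,z):  # px->world
        return ctr+ex*((N/2-j)/S)+ey*((N/2-i)/S)
    q=np.array([[0,0],[N,0],[N,N],[0,N]],np.float32)
    src=np.array([proj(c,np.r_[P(i,j,108),108]) for i,j in q],np.float32)
    M=cv2.getPerspectiveTransform(src,q);r=cv2.warpPerspective(p,M,(N,N),flags=cv2.INTER_LINEAR)
    if fn: save(r,fn)
    g=r.max(-1);jj,ii=np.mgrid[0:N,0:N]
    m=((g<th)&(np.hypot(ii-N/2,jj-N/2)<66*S)).astype(np.uint8)
    m=cv2.morphologyEx(m,cv2.MORPH_OPEN,np.ones((9,9)))
    k=cv2.convexHull(max(cv2.findContours(m,0,1)[0],key=cv2.contourArea))
    (e,ax,_)=cv2.fitEllipse(k);C=P(*e,108)
    print(name,'centre',C.round(1),'diam',np.array(ax)/S)
    rr=np.hypot(ii-e[0],jj-e[1])/S
    w=((g>140)&(rr<56)&(rr>30)).astype(np.uint8)
    n,l,st,ce=cv2.connectedComponentsWithStats(w)
    for i in range(1,n):
        if st[i,4]<60: continue
        ys,xs=np.where(l==i);a=np.degrees(np.arctan2(xs-e[0],e[1]-ys))
        print(' comp',st[i,4],'r',rr[l==i].min().round(),rr[l==i].max().round(),'cw deg',np.median(a).round(2),'spread',a.std().round(2),'rad',np.radians(np.median(a)+120).round(3))
    return C
E
python3 -c "
from dial import *
dial('wrist',fn='r1.png');plan([607.8,-54.7,250])"
```

```text
wrist centre [608.  -50.8] diam [118.79415894 124.99473572]
 comp 1042 r 30.0 56.0 cw deg -28.2 spread 1.47 rad 1.602
t 4.55 pos [630.4 165.2 291.5] rot [-179.4   -0.4 -172.9] F [ 0.1  0.3 -0.4] | shift [  49.6 -215.4   41.5] turn None
```

View pics/r1.png

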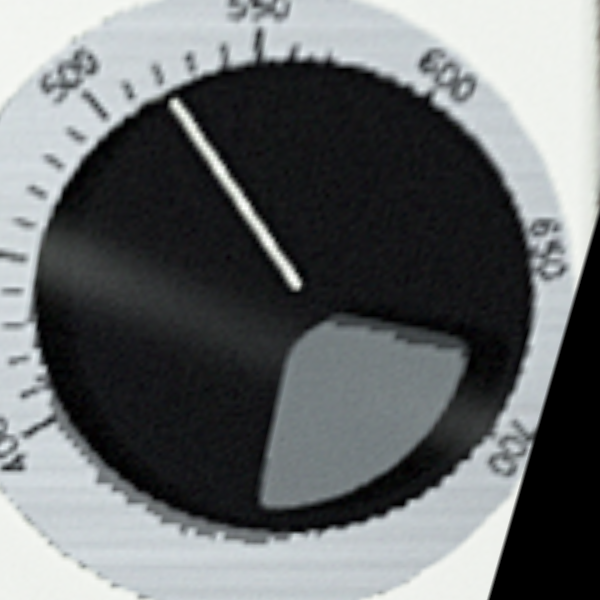

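The rectified view is oblique, so its centre is biased, but the index line's direction reads about −33°. I move the wrist camera over the dial for a straight-down check, turning towards the entry yaw on the way.

```bash
python3 -c "
from h import *
c=calibration('wrist');R=np.array(c['R']);C=-R.T@np.array(c['t']);s=get_obs()
print(C-s['tool_pos'],'axis',R[2],s['joint_positions'],s['tool_pos'])
plan([650,-45,290])"
```

```text
[-81.25319396  -8.35988371 134.4288475 ] axis [ 0.2978197   0.02767194 -0.95422099] [ 0.14336686  0.56860642  1.05093397 -0.01017545  1.52876823 -1.55127471] [630.35058037 165.17719459 291.45059595]
t 4.55 pos [630.4 165.2 291.5] rot [-179.4   -0.4 -172.9] F [ 0.1  0.3 -0.4] | shift [   6.6 -211.     1.5] turn None
```

```bash
python3 -m jog '[1,-7,-44,0,0, 1,-7,-44,0,0, 1,-7,-44,0,0, 1,-7,-44,0,0, 1,-3,-42,0,0]'; python3 -m jog '[1,0,0,0,0]';python3 -c "
from dial import *
dial('wrist',fn='r2.png');plan([670,-45,290])"
```

```text
time: 5.05
tool_pos: [684.7, -49.1, 282.9]
tcp_rot: [-3.136, -0.024, -3.008]
contact_force: [0.5, -0.2, 0.1]
grip_width: 0.4
time: 5.15
tool_pos: [684.1, -55.6, 279.7]
tcp_rot: [-3.135, -0.029, -3.015]
contact_force: [-0.0, 0.1, -0.4]
grip_width: 0.4
wrist centre [609.1 -54.3] diam [118.35103607 120.10005951]
 comp 191 r 45.0 54.0 cw deg -33.76 spread 0.61 rad 1.505
t 5.2 pos [683.7 -53.  279.5] rot [-179.7   -1.7 -172.6] F [-0.1 -0.1 -0.8] | shift [ 12.5   9.7 -10.5] turn None
```

View pics/r2.png

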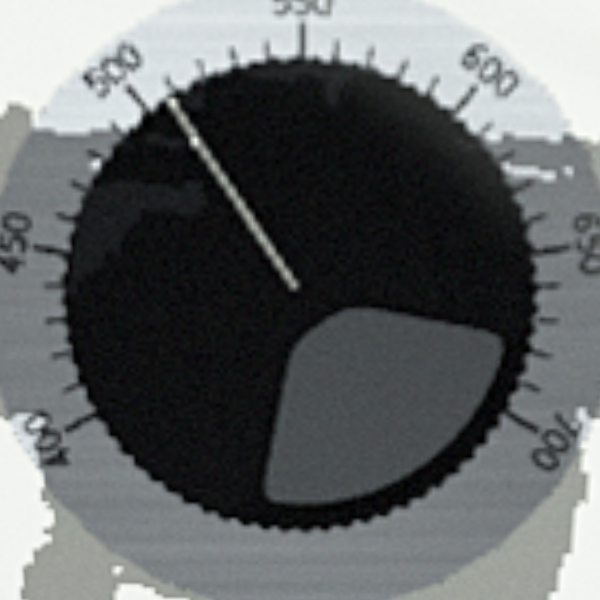

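This straight-down view is clear. The index tip (170,100) sits just before the 510 line, so φ≈−33.6° and the dial is at ≈1.51. The 600 line is at (465,95) and the recess is centred near (385,410). I turn the tool so the jaw axis is tangential, then move above the recess.

```bash
python3 -m jog '[1,0,0,0,-6.8, 1,0,0,0,-6.8, 1,0,0,0,-6.8, 1,0,0,0,-6.8, 1,0,0,0,-6.8]'; python3 -c "
from h import *
plan([582.2,-77.6,250],221.3)"
```

```text
time: 5.7
tool_pos: [679.0, -48.5, 272.0]
tcp_rot: [3.114, -0.034, -2.396]
contact_force: [0.6, 0.1, 0.2]
grip_width: 0.5
t 5.7 pos [679.  -48.5 272. ] rot [ 178.4   -1.9 -137.3] F [0.6 0.1 0.2] | shift [90.9 44.3 22. ] turn 1.4314491452680613
```

```bash
python3 -m jog '[1,30,15,7,0.7, 1,30,15,7,0.7, 1,30,14,7,0, 1,0,0,0,0]'; python3 -c "
from h import *
plan([582.2,-77.6,180],221.3)
R=cv2.Rodrigues(np.zeros(3))[0];print(get_obs()['tcp_rot'])"
```

```text
time: 6.1
tool_pos: [574.0, -70.4, 247.4]
tcp_rot: [3.103, -0.041, -2.41]
contact_force: [-1.1, 0.5, 1.1]
grip_width: 0.2
t 6.1 pos [574.  -70.4 247.4] rot [ 177.8   -2.4 -138.1] F [-1.1  0.5  1.1] | shift [ -1.3 -10.9  67.4] turn 0.6043485890459124
[ 3.10282598 -0.0411567  -2.4102238 ]
```

The tool has picked up about 3° of tilt, so I now plan with the full rotation and the fingertip as the control point.

```bash
cat >> h.py <<'E'
from scipy.spatial.transform import Rotation as Ro
def ptip(tip,yawdeg=None):
    s=get_obs();R=Ro.from_euler('xyz',s['tcp_rot']).as_matrix();t=s['tool_pos']+25*R[:,2]
    r=R.T@(np.array(tip)-t);y=s['tcp_rot'][2]
    tr=None if yawdeg is None else round(-((yawdeg-np.degrees(y)+180)%360-180),1)
    print('t',s['time'],'tip',t.round(1),'zaxis',R[:,2].round(3),'yaw',np.degrees(y).round(1),'F',s['contact_force'].round(1),'M',s['moment'].round(2),'| shift',np.round(r,1),'turn',tr)
def rp(phi,r=35,C=(608.5,-54.5)):
    a=np.radians(7.78-phi);return C[0]+r*np.cos(a),C[1]+r*np.sin(a)
E
python3 -c "
from h import *
print(rp(146.5));ptip([*rp(146.5),125],221.3)"
```

```text
(np.float64(582.1976934879557), np.float64(-77.59087854860591))
t 6.1 tip [572.6 -70.3 222.5] zaxis [-0.056  0.001 -0.998] yaw -138.1 F [-1.1  0.5  1.1] M [0.12 0.01 0.  ] | shift [ -6.3 -15.6  96.7] turn 0.6
```

```bash
python3 -m jog '[1,-2,-5,30,0.6, 1,-2,-5,30,0, 1,-2,-5,30,0, 1,0,0,5,0, 1,0,0,0,0]'; python3 -c "
from h import *
ptip([*rp(146.5),98],221.3)
p,d,c=cam('wrist');save(p,'w5.png');print(proj(c,[*rp(146.5),108]))
p,d,c=cam('scene');save(cv2.resize(p[130:250,170:340],None,fx=4.7,fy=4.7,interpolation=cv2.INTER_CUBIC),'s5.png')"
```

```text
time: 6.6
tool_pos: [582.0, -72.0, 148.9]
tcp_rot: [3.102, -0.04, -2.417]
contact_force: [0.1, 0.1, 0.3]
grip_width: 0.6
t 6.6 tip [580.6 -71.9 124. ] zaxis [-0.056  0.003 -0.998] yaw -138.5 F [0.1 0.1 0.3] M [ 0.06  0.05 -0.02] | shift [ 1.5 -6.3 25.8] turn 0.2
[246.82825504 227.15891898]
```

View pics/w5.png

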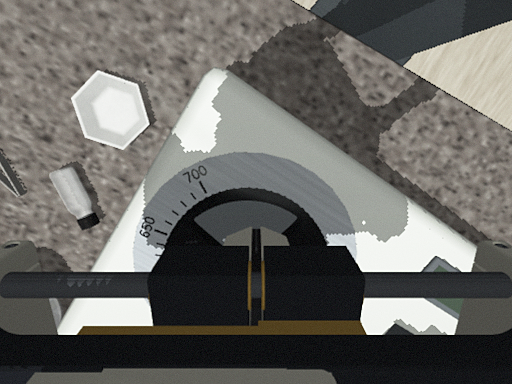

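View pics/s5.png

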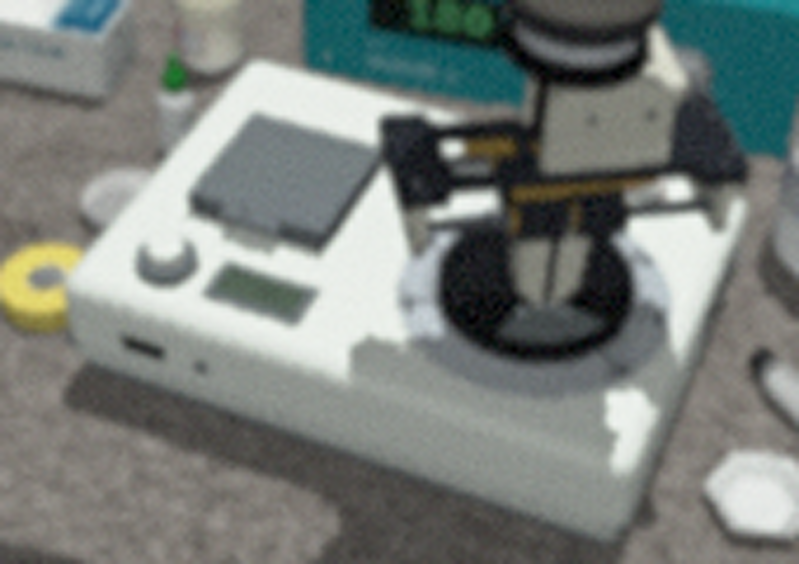

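The tips sit just above the recess and are narrower than the blocks above them. They need 6 mm more along −ty, then down.

```bash
python3 -m jog '[1,2,-6,2,0, 1,0,0,6,0, 1,0,0,6,0, 1,0,0,4,0]'; python3 -c "
from h import *
ptip([*rp(146.5),99],221.3)"
```

```text
time: 7.1
tool_pos: [586.5, -78.9, 135.3]
tcp_rot: [3.111, -0.034, -2.417]
contact_force: [0.6, 0.3, -0.3]
grip_width: 0.7
t 7.1 tip [585.3 -78.9 110.3] zaxis [-0.046  0.001 -0.999] yaw -138.5 F [ 0.6  0.3 -0.3] M [0.05 0.04 0.01] | shift [ 1.1  2.7 11.5] turn 0.2
```

```bash
python3 -m jog '[1,1,2,4,0, 1,0,0,4,0, 1,0,0,4,0, 1,0,0,0,0]'; python3 -c "
from h import *
ptip([*rp(146.5),99],221.3);ptip([*rp(154.5),99],213)"
```

```text
time: 7.5
tool_pos: [583.0, -77.9, 121.6]
tcp_rot: [3.109, -0.035, -2.418]
contact_force: [0.9, -0.1, 0.9]
grip_width: 0.5
t 7.5 tip [581.8 -77.8  96.6] zaxis [-0.048  0.001 -0.999] yaw -138.5 F [ 0.9 -0.1  0.9] M [0.   0.01 0.02] | shift [-0.4 -0.  -2.4] turn 0.2
t 7.5 tip [581.8 -77.8  96.6] zaxis [-0.048  0.001 -0.999] yaw -138.5 F [ 0.9 -0.1  0.9] M [0.   0.01 0.02] | shift [-0.8  4.8 -2.2] turn 8.5
```

```bash
python3 -m jog '[1,-0.4,5,-1.5,8, 1,-0.4,5,0,8, 1,-0.4,5,0,8, 1,-0.4,5,0,8, 1,0,0,0,0]'; python3 -c "
from h import *
s=get_obs();ptip([*rp(178.5),98],189.3)
p,d,c=cam('top');save(cv2.resize(p[110:245,180:345],None,fx=4.8,fy=4.4,interpolation=cv2.INTER_CUBIC),'t6.png')"
```

```text
time: 8.0
tool_pos: [574.5, -61.2, 123.7]
tcp_rot: [3.137, -0.048, -2.997]
contact_force: [-0.4, 0.6, -0.1]
grip_width: 0.5
t 8.0 tip [573.3 -61.2  98.7] zaxis [-0.048 -0.002 -0.999] yaw -171.7 F [-0.4  0.6 -0.1] M [-0.02  0.02  0.02] | shift [-0.8  0.9  0.6] turn -1.0
```

View pics/t6.png

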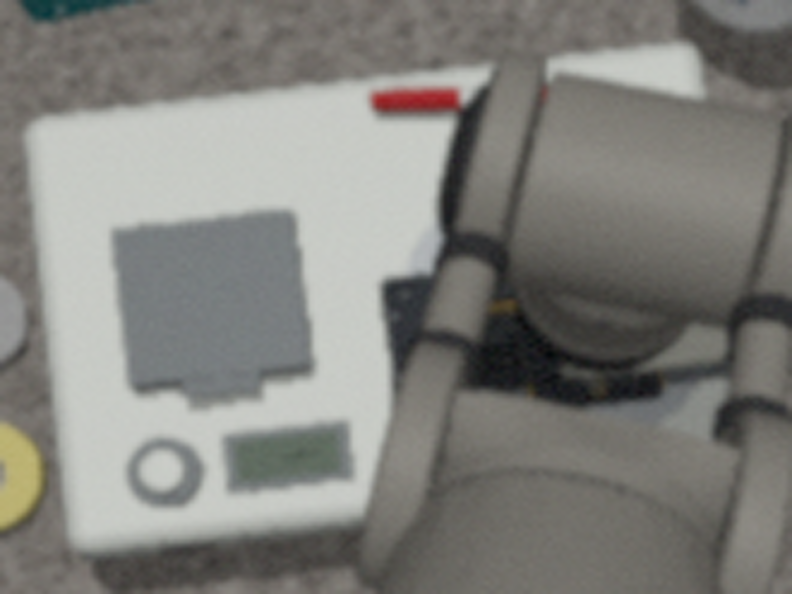

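The arm hides the dial from the top camera, so I use the wrist camera.

```bash
python3 -c "
from h import *
p,d,c=cam('wrist');save(cv2.resize(p[100:300,80:450],None,fx=2.1,fy=2.1,interpolation=cv2.INTER_CUBIC),'w6.png')"
```

```text
(no output)
```

View pics/w6.png

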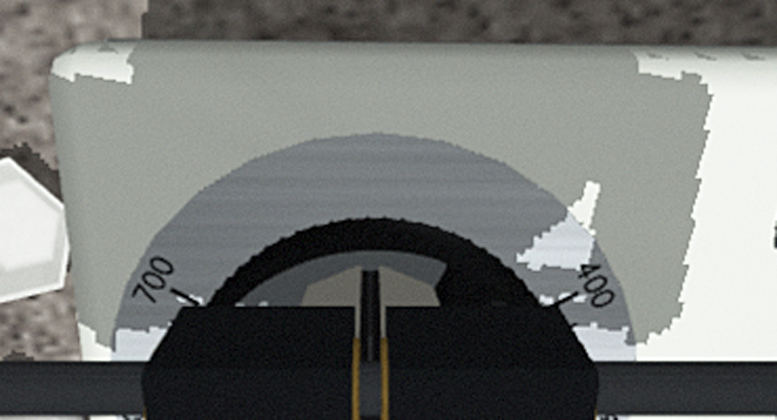

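The tips now bear on the leading wall, whose outer corner is at crop (448,262). I estimate the dial angle from that corner.

```bash
cat >> h.py <<'E'
def phi(xy,C=(608.5,-54.5)):
    r=np.array(xy[:2])-C;return np.degrees(np.arctan2(-(r@ey),r@ex))%360,np.hypot(*r)
E
python3 -c "
from h import *
c=calibration('wrist');c['R']=np.array(c['R']);c['t']=np.array(c['t']);c['f']=192/np.tan(np.radians(c['fovy'])/2)
print(phi(onz(c,80+448/2.1,100+262/2.1,108)))
# reference corner in r2: px (268,497), centre px e
print(phi(np.array([607.8,-54.7])+ex*((300-497)/4)+ey*((300-268)/4)))
t=get_obs();print(phi(t['tool_pos']))
ptip([*rp(186.5),98],181.3)"
```

```text
(np.float64(201.2301954227863), np.float64(53.90285020117604))
(np.float64(188.9798982567621), np.float64(50.59071264525145))
(np.float64(176.3563970084543), np.float64(34.46825756084063))
t 8.1 tip [573.5 -61.4  98.7] zaxis [-0.048 -0.001 -0.999] yaw -171.5 F [-0.6 -0.2  0.1] M [ 0.02  0.02 -0.04] | shift [-0.9  6.   0.7] turn 7.2
```

```bash
python3 -m jog '[1,-0.5,5,0.5,6.5, 1,-0.4,5,0,8, 1,-0.4,5,0,8, 1,-0.4,5,0,8]'; python3 -c "
from h import *
s=get_obs();print(phi(s['tool_pos']));ptip([*rp(216.5),98],151.3)
p,d,c=cam('wrist');save(cv2.resize(p[100:300,80:450],None,fx=2.1,fy=2.1,interpolation=cv2.INTER_CUBIC),'w7.png')"
```

```text
time: 8.5
tool_pos: [575.6, -43.7, 123.4]
tcp_rot: [-3.119, -0.047, 2.753]
contact_force: [-3.5, -1.3, 2.8]
grip_width: 0.2
(np.float64(205.93789070022382), np.float64(34.65173629981551))
t 8.5 tip [574.3 -43.8  98.4] zaxis [-0.052 -0.004 -0.999] yaw 157.8 F [-3.5 -1.3  2.8] M [-0.17  0.54  0.03] | shift [-1.   7.   0.2] turn 6.5
```

View pics/w7.png

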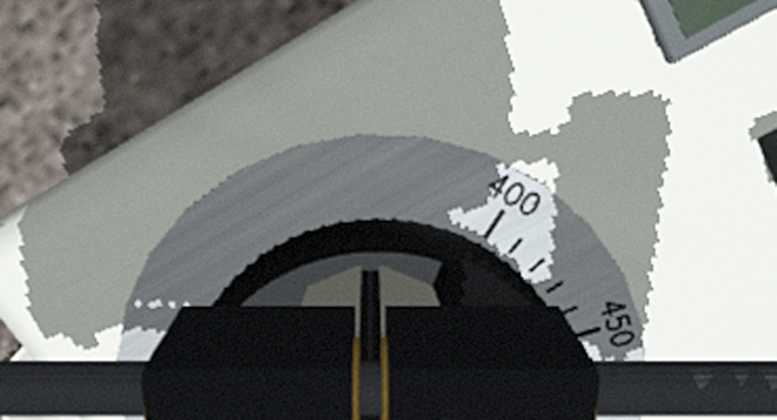

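```bash
python3 -m jog '[1,-0.6,5,0,7, 1,-0.4,5,0,7, 1,-0.4,4,0,7, 1,0,0,0,0]'; python3 -c "
from h import *
s=get_obs();print(phi(s['tool_pos']));ptip([*rp(237.6),98],130)
p,d,c=cam('wrist');save(cv2.resize(p[100:300,80:450],None,fx=2.1,fy=2.1,interpolation=cv2.INTER_CUBIC),'w8.png')
for u,v in((443,262),(448,262)):print(phi(onz(c,80+u/2.1,100+v/2.1,108)))"
```

```text
time: 8.95
tool_pos: [582.6, -31.7, 123.7]
tcp_rot: [-3.102, -0.038, 2.388]
contact_force: [-0.9, 0.0, 2.5]
grip_width: 0.3
(np.float64(229.14223224815083), np.float64(34.45540565359828))
t 8.95 tip [581.3 -31.8  98.7] zaxis [-0.055 -0.003 -0.998] yaw 136.8 F [-0.9  0.   2.5] M [-0.01  0.12  0.04] | shift [-0.7  6.2  0.4] turn 6.8
(np.float64(251.23024775441513), np.float64(54.29731938988511))
(np.float64(252.53873030831272), np.float64(54.79839951695062))
```

View pics/w8.png

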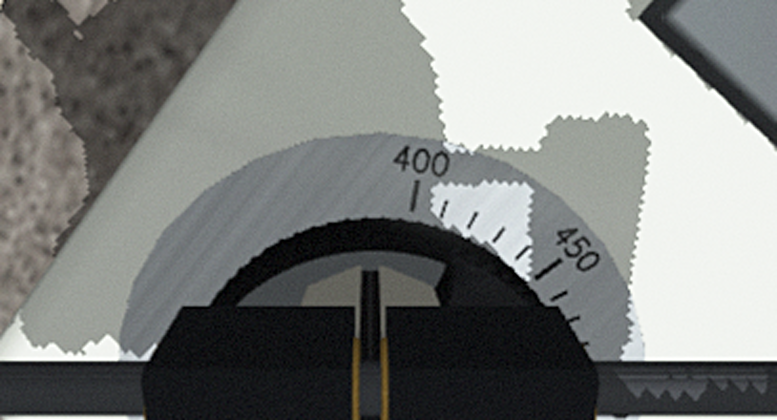

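The corner at (447,262) suggests the index is at about +30°. I push about 5° more, then back off, lift out and measure properly.

```bash
python3 -m jog '[1,-0.4,3,0.3,5, 1,0,0,0,0]'; python3 -c "
from h import *
s=get_obs();print(phi(s['tool_pos']));ptip([*rp(237.6),98],130)"
python3 -m jog '[1,0,-3,0,0, 1,0,0,-20,0, 1,0,0,-40,0, 1,0,0,-40,0, 1,0,0,-40,0]'; python3 -c "
from h import *
ptip([660,-55,240],187)"
```

```text
time: 9.2
tool_pos: [584.5, -30.0, 123.6]
tcp_rot: [-3.099, -0.036, 2.313]
contact_force: [-0.1, 1.2, 2.6]
grip_width: 0.5
(np.float64(233.44147703960724), np.float64(34.32165133941179))
t 9.2 tip [583.1 -30.   98.6] zaxis [-0.056 -0.002 -0.998] yaw 132.5 F [-0.1  1.2  2.6] M [ 0.09  0.14 -0.03] | shift [-0.3  3.6  0.4] turn 2.5
time: 9.7
tool_pos: [587.4, -33.4, 260.0]
tcp_rot: [-3.092, -0.047, 2.336]
contact_force: [1.3, 0.5, 0.0]
grip_width: 0.1
t 9.7 tip [585.7 -33.4 235. ] zaxis [-0.068 -0.    -0.998] yaw 133.8 F [1.3 0.5 0. ] M [-0.03 -0.03 -0.  ] | shift [-66.7  38.2 -10. ] turn -53.2
```

```bash
python3 -m jog '[1,-32,0,-4,0, 1,-32,0,0,0, 1,-32,0,0,0, 1,0,0,0,0]'; python3 -c "
from dial import *
dial('wrist',fn='r3.png');ptip([660,-55,240],187)"
```

```text
time: 10.1
tool_pos: [659.1, -106.2, 268.3]
tcp_rot: [-3.102, -0.033, 2.355]
contact_force: [-1.4, -0.3, -0.4]
grip_width: 0.5
wrist centre [609.5 -54.8] diam [118.93019867 119.31809998]
 comp 953 r 30.0 56.0 cw deg 33.76 spread 1.0 rad 2.684
 comp 12871 r 30.0 53.0 cw deg -132.04 spread 15.19 rad -0.21
t 10.15 tip [ 656.9 -104.8  243.7] zaxis [-0.052 -0.004 -0.999] yaw 134.9 F [-0.2 -0.2  0.2] M [-0.1  -0.03 -0.01] | shift [32.9 37.5  3.4] turn -52.1
```

View pics/r3.png

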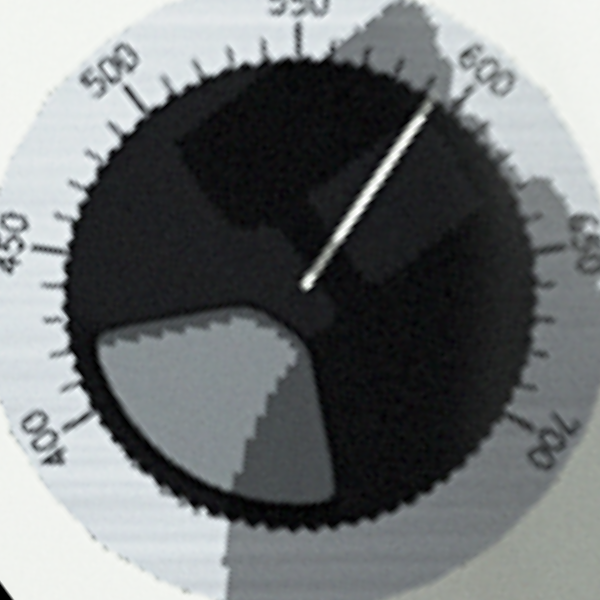

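The index tip (430,103) sits between the 590 line (437,72) and the 600 line (467,97). I measure it against the scale lines themselves in a polar unwrap.

```bash
cat > scale.py <<'E'
from h import *
from scipy.signal import find_peaks
def scale(fn):
    im=cv2.imread('pics/'+fn)
    g=im.max(-1);m=cv2.morphologyEx((g<95).astype(np.uint8),cv2.MORPH_OPEN,np.ones((15,15)))
    k=cv2.convexHull(max(cv2.findContours(m,0,1)[0],key=cv2.contourArea));e,ax,_=cv2.fitEllipse(k)
    pol=cv2.warpPolar(g,(300,3600),e,300,cv2.WARP_POLAR_LINEAR) # rows 0.1deg, cv angle from +x cw
    a=(np.arange(3600)*.1+90); a=(a+180)%360-180
    o=np.argsort(a);a=a[o];pol=pol[o].astype(float)
    s=pol[:,251:259].mean(1);s=s-cv2.blur(s.reshape(-1,1),(1,101))[:,0]
    pk,_=find_peaks(-s,height=12,distance=40);t=a[pk];t=t[abs(t)<122]
    i=pol[:,150:225].mean(1);i[abs(a)>110]=0
    w=i>i.max()*.75;idx=a[w].mean()
    print('centre px',np.round(e,1),np.round(ax,1),'ticks',t.round(1),'index',idx.round(2),a[w].std().round(2))
    res=((t+4)%8)-4; near=t[abs(t-40)<14];print('mean tick residual near 600',(((near+4)%8)-4).round(2))
E
python3 -c "
from scale import *
scale('r2.png');scale('r3.png')"
```

```text
centre px [299.5 294.7] [473.4 477.7] ticks [-120.  -112.3 -103.7  -96.2  -88.   -79.8  -71.5  -63.7  -55.8  -50.8
  -39.6  -31.5  -23.4  -15.3   -7.4    0.5    8.6   16.5   24.6   32.4
   40.3   48.    56.3   63.9   72.2   80.1   87.7   95.5  103.6  111.7
  119.8] index -33.75 0.58
mean tick residual near 600 [0.4 0.3 0. ]
centre px [301.  293.5] [475.  475.9] ticks [-119.7 -111.9 -103.9  -96.   -88.   -80.1  -72.2  -64.2  -56.5  -48.4
  -40.6  -32.8  -24.7  -16.5   -8.6   -0.6   10.2   15.4   23.4   31.7
   39.6   47.3   56.    64.3   71.8   79.8   87.8   96.3  104.1  112.1
  120.3] index 33.85 0.63
mean tick residual near 600 [-0.3 -0.4 -0.7]
```

The index is 33.85° and the 600 line measures 39.6° in the same view, so about 5.9° more is needed. The wall contact was at TCP φ=233.4°, so the goal is φ≈239.3°. I re-enter the recess at φ≈222.

```bash
python3 -m jog '[1,32,0,0,0, 1,32,0,0,0, 1,28,0,4,0, 1,0,0,0,0]'; python3 -c "
from h import *
x,y=rp(221,34.5);ptip([x-1.4,y,120],134)"
```

```text
time: 10.55
tool_pos: [588.0, -37.0, 265.2]
tcp_rot: [-3.102, -0.038, 2.365]
contact_force: [0.5, -0.4, -0.1]
grip_width: 0.1
t 10.55 tip [586.6 -37.  240.3] zaxis [-0.055 -0.002 -0.998] yaw 135.5 F [ 0.5 -0.4 -0.1] M [-0.09 -0.02 -0.02] | shift [  2.4  -0.  120.6] turn 1.5
```

```bash
python3 -m jog '[1,1,0,40,1.2, 1,0,0,40,0, 1,1,0,30,0, 1,0,0,8,0, 1,0,0,0,0]'; python3 -c "
from h import *
x,y=rp(221,34.5);ptip([x-1.4,y,98.5],134)"
```

```text
time: 11.05
tool_pos: [580.1, -34.3, 147.7]
tcp_rot: [-3.106, -0.031, 2.355]
contact_force: [0.4, -0.9, 0.1]
grip_width: 0.3
t 11.05 tip [578.9 -34.4 122.7] zaxis [-0.047 -0.004 -0.999] yaw 135.0 F [ 0.4 -0.9  0.1] M [-0.04 -0.06  0.03] | shift [-1.1 -0.5 24.2] turn 1.0
```

```bash
python3 -m jog '[1,-1,-1,8,1, 1,0,0,6,0, 1,0,0,5,0, 1,0,0,4,0, 1,0,0,0,0]'; python3 -c "
from h import *
s=get_obs();print(phi(s['tool_pos']))
x,y=rp(231,34.4);ptip([x-1.4,y,98.5],132.5)"
```

```text
time: 11.55
tool_pos: [582.0, -36.8, 127.6]
tcp_rot: [-3.11, -0.023, 2.338]
contact_force: [0.9, -0.4, -0.9]
grip_width: 0.7
(np.float64(221.53416265054062), np.float64(31.890386832993816))
t 11.55 tip [581.  -36.9 102.6] zaxis [-0.039 -0.005 -0.999] yaw 133.9 F [ 0.9 -0.4 -0.9] M [-0.08 -0.03  0.04] | shift [3.5 5.  4. ] turn 1.4
```

```bash
python3 -m jog '[1,2,1,4,0.7, 1,1,4,0,0.7, 1,0,0,0,0]'; python3 -c "
from h import *
s=get_obs();print(phi(s['tool_pos']))
x,y=rp(239.3,34.4);ptip([x-1.2,y,98.5],126.6)"
```

```text
time: 11.85
tool_pos: [583.9, -30.8, 123.8]
tcp_rot: [-3.11, -0.021, 2.311]
contact_force: [0.6, -0.2, 1.0]
grip_width: 0.4
(np.float64(231.65135241219534), np.float64(34.161785962886306))
t 11.85 tip [582.9 -31.   98.8] zaxis [-0.037 -0.005 -0.999] yaw 132.4 F [ 0.6 -0.2  1. ] M [-0.08 -0.03  0.04] | shift [0.5 4.5 0.2] turn 5.8
```

```bash
python3 -m jog '[1,0.3,2,0,2.9, 1,0,2,0,2.9, 1,0,0,0,0]'; python3 -c "
from h import *
s=get_obs();print(phi(s['tool_pos']))
x,y=rp(239.3,34.4);ptip([x-1.2,y,98.5],126.6)"
```

```text
time: 12.15
tool_pos: [585.8, -28.1, 123.8]
tcp_rot: [-3.105, -0.018, 2.207]
contact_force: [-0.9, -1.4, 1.1]
grip_width: -0.0
(np.float64(237.12726148677632), np.float64(34.7774490504447))
t 12.15 tip [584.8 -28.3  98.8] zaxis [-0.04  -0.007 -0.999] yaw 126.5 F [-0.9 -1.4  1.1] M [-0.17  0.05  0.02] | shift [-0.1  1.3  0.2] turn -0.1
```

```bash
python3 -m jog '[1,-0.1,1.1,0,0, 1,0,0,0,0]'; python3 -c "
from h import *
s=get_obs();print(phi(s['tool_pos']))"
python3 -m jog '[1,0,-3,0,0, 1,0,0,-20,0, 1,0,0,-40,0, 1,0,0,-40,0, 1,0,0,-40,0]';python3 -m jog '[1,-32,0,-4,0, 1,-32,0,0,0, 1,-32,0,0,0, 1,0,0,0,0]'; python3 -c "
from dial import *
dial('wrist',fn='r4.png')
from scale import *
scale('r4.png')"
```

```text
time: 12.35
tool_pos: [586.5, -27.9, 123.9]
tcp_rot: [-3.104, -0.018, 2.21]
contact_force: [-1.4, -0.4, 0.8]
grip_width: 0.6
(np.float64(238.19799281277344), np.float64(34.560692079926454))
time: 12.85
tool_pos: [587.3, -27.9, 261.5]
tcp_rot: [-3.098, -0.029, 2.212]
contact_force: [0.5, 0.0, -1.2]
grip_width: 0.3
time: 13.25
tool_pos: [649.8, -106.1, 273.0]
tcp_rot: [-3.112, -0.016, 2.218]
contact_force: [-0.2, 0.4, -0.3]
grip_width: 0.4
wrist centre [609.3 -54.9] diam [118.85627747 119.35286713]
 comp 65 r 50.0 55.0 cw deg 37.96 spread 0.33 rad 2.757
 comp 64 r 44.0 49.0 cw deg 37.93 spread 0.36 rad 2.756
 comp 316 r 30.0 43.0 cw deg 37.77 spread 1.0 rad 2.754
 comp 13438 r 30.0 53.0 cw deg -128.42 spread 16.32 rad -0.147
 comp 93 r 30.0 32.0 cw deg -170.41 spread 1.77 rad -0.88
 comp 713 r 31.0 48.0 cw deg -162.92 spread 2.15 rad -0.749
centre px [300.7 294.4] [474.8 475.5] ticks [-119.2 -111.5 -103.7  -95.9  -88.   -80.2  -72.1  -64.4  -56.6  -48.4
  -40.9  -33.   -25.1  -17.    -9.    -1.1    6.9   14.8   23.    31.2
   39.3   44.1   55.4   64.1   75.4   79.9   96.1  103.8  120.3] index -78.2 56.72
mean tick residual near 600 [-0.8 -0.7 -3.9]
```

View pics/r4.png

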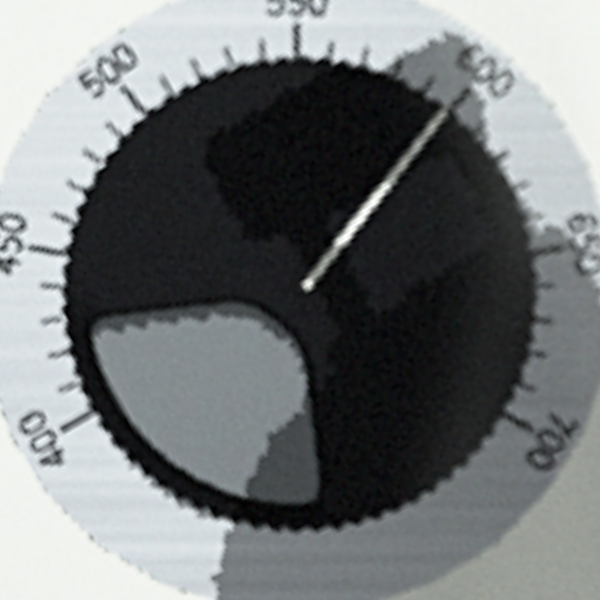

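The index is at 37.8–37.9° and the 600 line at 39.3° (40° nominal). That is inside the tolerance but 1.4–2° short. One more nudge of about 1.6° will centre it.

```bash
python3 -m jog '[1,32,0,0,0, 1,32,0,0,0, 1,28,0,4,0, 1,0,0,0,0]'; python3 -c "
from h import *
x,y=rp(228,34.5);ptip([x-1.2,y,120],126.6)"
```

```text
time: 13.7
tool_pos: [589.6, -26.8, 269.2]
tcp_rot: [-3.112, -0.021, 2.219]
contact_force: [0.1, -0.4, 0.1]
grip_width: 0.4
t 13.7 tip [588.7 -26.9 244.3] zaxis [-0.036 -0.001 -0.999] yaw 127.1 F [ 0.1 -0.4  0.1] M [-0.06  0.05 -0.01] | shift [ -2.3  -5.8 124.5] turn 0.5
```

```bash
python3 -m jog '[1,-1,-3,40,0.5, 1,0,-2,40,0, 1,0,0,32,0, 1,0,0,8,0, 1,0,0,0,0]'; python3 -c "
from h import *
x,y=rp(228,34.5);ptip([x-1.2,y,98.5],126.6)"
```

```text
time: 14.2
tool_pos: [582.6, -28.1, 149.8]
tcp_rot: [-3.119, -0.016, 2.216]
contact_force: [0.5, 0.3, 0.1]
grip_width: 0.4
t 14.2 tip [581.9 -28.2 124.8] zaxis [-0.027 -0.001 -1.   ] yaw 127.0 F [0.5 0.3 0.1] M [-0.06 -0.03 -0.04] | shift [-3.1 -2.6 26.3] turn 0.4
```

```bash
python3 -m jog '[1,-3,-2.5,5,0.3, 1,-1,-1,6,0, 1,0,0,5,0, 1,0,0,5,0, 1,0,0,3,0]'; python3 -c "
from h import *
s=get_obs();print(phi(s['tool_pos']))
x,y=rp(228,34.5);ptip([x-1.2,y,98.5],126.6)"
```

```text
time: 14.7
tool_pos: [584.9, -34.7, 129.6]
tcp_rot: [-3.126, -0.008, 2.21]
contact_force: [0.0, 0.1, -0.3]
grip_width: 0.2
(np.float64(227.69158424679964), np.float64(30.807210285041766))
t 14.7 tip [584.4 -34.8 104.6] zaxis [-0.018 -0.003 -1.   ] yaw 126.6 F [ 0.   0.1 -0.3] M [-0.09 -0.   -0.04] | shift [ 4.1 -1.1  6.2] turn 0.0
```

```bash
python3 -m jog '[1,2,1,4,0, 1,2,2,2,0, 1,0,1,0,0, 1,0,0,0,0]'; python3 -c "
from h import *
s=get_obs();print(phi(s['tool_pos']))
x,y=rp(239.9,34.5);ptip([x-0.8,y,98.5],126)"
```

```text
time: 15.1
tool_pos: [585.4, -28.5, 122.8]
tcp_rot: [-3.125, -0.009, 2.21]
contact_force: [-0.8, -1.4, 0.8]
grip_width: 0.2
(np.float64(236.07198945758472), np.float64(34.76740218252702))
t 15.1 tip [584.9 -28.6  97.9] zaxis [-0.018 -0.003 -1.   ] yaw 126.6 F [-0.8 -1.4  0.8] M [-0.22  0.12 -0.  ] | shift [ 0.1  2.1 -0.7] turn 0.6
```

```bash
python3 -m jog '[1,0,1.8,0,0, 1,0,0,0,0]'; python3 -c "
from h import *
s=get_obs();print(phi(s['tool_pos']));ptip([586.3,-27.5,98.5])
"
```

```text
time: 15.3
tool_pos: [586.5, -27.8, 123.0]
tcp_rot: [-3.124, -0.008, 2.211]
contact_force: [-1.6, -0.3, 1.0]
grip_width: 0.4
(np.float64(238.28151458790694), np.float64(34.56906918695194))
t 15.3 tip [586.  -27.9  98. ] zaxis [-0.019 -0.004 -1.   ] yaw 126.7 F [-1.6 -0.3  1. ] M [-0.2   0.17 -0.02] | shift [ 0.2  0.5 -0.5] turn None
```

```bash
python3 -m jog '[1,0,0.7,0,0, 1,0,0,0,0]'; python3 -m jog '[1,0,-3,0,0, 1,0,0,-20,0, 1,0,0,-40,0, 1,0,0,-40,0, 1,0,0,-40,0]';python3 -m jog '[1,-32,0,-4,0, 1,-32,0,0,0, 1,-32,0,0,0, 1,0,0,0,0]'; python3 -c "
from dial import *
dial('wrist',fn='r5.png')
from scale import *
scale('r5.png')"
```

```text
time: 15.5
tool_pos: [586.8, -27.6, 123.1]
tcp_rot: [-3.123, -0.009, 2.21]
contact_force: [-2.0, -1.4, 0.2]
grip_width: 0.2
time: 16.0
tool_pos: [585.0, -27.9, 260.9]
tcp_rot: [-3.117, -0.019, 2.21]
contact_force: [1.8, -0.3, -0.2]
grip_width: 0.4
time: 16.4
tool_pos: [647.4, -106.2, 273.6]
tcp_rot: [-3.131, -0.006, 2.214]
contact_force: [-0.5, -0.0, -0.4]
grip_width: 0.1
wrist centre [609.2 -54.7] diam [118.76647186 118.99608612]
 comp 164 r 41.0 53.0 cw deg 40.3 spread 0.36 rad 2.798
 comp 135 r 30.0 40.0 cw deg 40.21 spread 0.5 rad 2.796
 comp 16561 r 30.0 53.0 cw deg -132.09 spread 27.14 rad -0.211
centre px [300.7 294.6] [474.1 475.5] ticks [-119.3 -111.5 -103.9  -96.1  -88.   -80.5  -72.5  -64.5  -56.5  -48.7
  -41.1  -32.5  -24.6  -17.    -8.8   -1.1    7.1   15.3   23.    27.6
   39.3   55.1   64.    71.9   79.8   96.2  104.1  120.7] index -81.59 53.25
mean tick residual near 600 [ 3.6 -0.7]
```

View pics/r5.png

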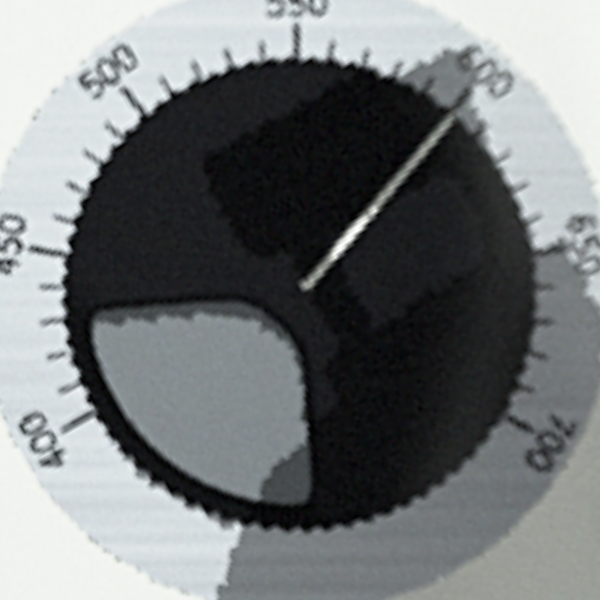

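The index is at 40.2–40.3° and the 600 line at 39.3–40°, so the dial is on the line. Now I head for the key, stopping to view it from above.

```bash
python3 -c "
from h import *
ptip([562,82,230])"
python3 -m jog '[1,40,10,3,0, 1,40,10,3,0, 1,40,9,3,0, 1,40,9,3,0, 1,35,5,3,0]'; python3 -c "
from h import *
ptip([562,82,230])"
```

```text
t 16.45 tip [ 646.3 -104.5  248.8] zaxis [-0.012 -0.    -1.   ] yaw 126.9 F [0.8 0.3 0.6] M [-0.01  0.06  0.04] | shift [199.6  44.8  19.7] turn None
time: 16.95
tool_pos: [559.5, 82.6, 257.6]
tcp_rot: [-3.133, -0.009, 2.209]
contact_force: [-0.1, 0.8, 0.1]
grip_width: 0.4
t 16.95 tip [559.2  82.6 232.6] zaxis [-0.012  0.002 -1.   ] yaw 126.6 F [-0.1  0.8  0.1] M [-0.06 -0.03  0.02] | shift [-2.2  1.9  2.6] turn None
```

```bash
python3 -m jog '[1,0,0,0,0]'
python3 - <<'E'
from h import *
p,d,c=cam('wrist');save(p,'w9.png');ptip([513.5,147.4,130])
print(proj(c,[513.5,147.4,104]))
u,v=proj(c,[513.5,147.4,104]).astype(int);L=cloud(d,c)
vv,uu=np.mgrid[0:384,0:512]
m=((abs(L[...,2]-104)<3)&(np.hypot(uu-u,vv-v)<50)).astype(np.uint8)
m=cv2.morphologyEx(m,cv2.MORPH_OPEN,np.ones((5,5)))
k=max(cv2.findContours(m,0,1)[0],key=cv2.contourArea)
q=np.array([onz(c,a,b,104)[:2] for a,b in k[:,0]],np.float32)
print(cv2.minEnclosingCircle(q),cv2.fitEllipse(q))
ring=L[(np.hypot(uu-u,vv-v)<45)];print(np.percentile(ring[:,2],[5,25,50,75,95]))
E
```

```text
time: 17.05
tool_pos: [556.4, 87.2, 257.7]
tcp_rot: [-3.133, -0.012, 2.214]
contact_force: [-0.0, -0.9, 0.6]
grip_width: 0.2
t 17.1 tip [557.2  85.7 233. ] zaxis [-0.013  0.003 -1.   ] yaw 126.8 F [-0.2  0.  -1.1] M [-0.08 -0.04  0.01] | shift [ 74.5   2.9 103.7] turn None
[258.41329825 112.19868181]Traceback (most recent call last):
  File "<stdin>", line 8, in <module>
ValueError: max() iterable argument is empty
```

View pics/w9.png

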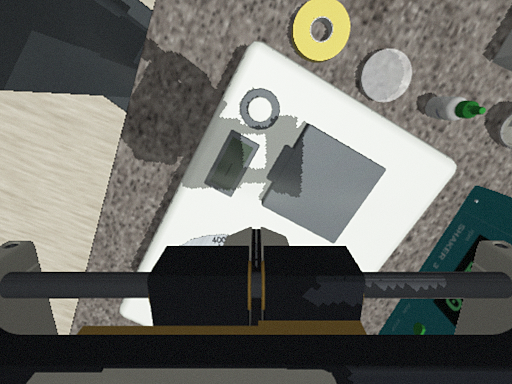

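The key is at pixel (261,107). My estimate projected to (258,112), so I correct it.

Run:
```python
from h import *
p,d,c=cam('wrist');L=cloud(d,c)
g=cv2.cvtColor(p[80:135,230:290],cv2.COLOR_RGB2GRAY)
m=(g>170).astype(np.uint8);n,l,st,ce=cv2.connectedComponentsWithStats(m)
i=l[27,31];print(st[i],ce[i]);u,v=ce[i]+[230,80]
print(u,v,L[int(v),int(u)],onz(c,u,v,104),loc(onz(c,u,v,104)))
X=onz(c,u,v,104);ptip([X[0],X[1],120])
```

```text
[ 18  14  24  26 463] [29.66090713 26.69330454]
259.6609071274298 106.69330453563715 [511.81490892 150.702138   106.55993794] [512.72628365 150.55866898 104.        ] [-89.87469624 129.02665265 104.        ]
t 17.15 tip [558.3  84.1 233.1] zaxis [-0.012  0.003 -1.   ] yaw 126.7 F [0.2 0.1 0.7] M [-0.07  0.04 -0.02] | shift [ 79.4   4.2 113.8] turn None
```

```bash
python3 -m jog '[1,38,2,20,0, 1,38,2,40,0, 1,2,0,30,0, 1,0,0,5,0, 1,0,0,0,0]'; python3 -c "
from h import *
ptip([513,149.5,108])"
```

```text
time: 17.65
tool_pos: [517.2, 146.5, 164.2]
tcp_rot: [-3.14, -0.004, 2.206]
contact_force: [0.6, -0.2, 0.9]
grip_width: 0.4
t 17.65 tip [517.1 146.6 139.2] zaxis [-0.004  0.002 -1.   ] yaw 126.4 F [ 0.6 -0.2  0.9] M [-0.1  0.   0. ] | shift [ 4.7 -1.5 31.2] turn None
```

```bash
python3 -m jog '[1,3,-1,12,0, 1,1,0,10,0, 1,0,0,6,0, 1,0,0,0,0]'; python3 -c "
from h import *
ptip([513,149.5,99])"
```

```text
time: 18.05
tool_pos: [517.4, 147.1, 137.2]
tcp_rot: [3.138, -0.001, 2.202]
contact_force: [-1.2, -0.9, 0.4]
grip_width: 0.5
t 18.05 tip [517.4 147.2 112.2] zaxis [ 0.003  0.003 -1.   ] yaw 126.2 F [-1.2 -0.9  0.4] M [-0.07 -0.02 -0.  ] | shift [ 4.5 -2.3 13.2] turn None
```

```bash
python3 -m jog '[1,4,-2,3,0, 1,0,0,4,0, 1,0,0,3,0]';python3 -m jog '[1,0,0,2,0, 1,0,0,2,0]'; python3 -c "
from h import *
ptip([513,149.5,99])"
```

```text
time: 18.35
tool_pos: [513.9, 149.2, 127.8]
tcp_rot: [3.136, 0.0, 2.202]
contact_force: [-0.5, -2.1, 4.1]
grip_width: 0.4
time: 18.55
tool_pos: [514.0, 149.2, 126.8]
tcp_rot: [3.135, 0.001, 2.202]
contact_force: [-8.8, -1.3, 23.9]
grip_width: 0.4
t 18.55 tip [514.2 149.3 101.8] zaxis [ 0.006  0.003 -1.   ] yaw 126.2 F [-8.8 -1.3 23.9] M [-0.4   1.52 -0.01] | shift [ 0.9 -0.8  2.8] turn None
```

The reaction is 24 N but the tip stops at z 101.8, when a fully pressed key should be at 99. The wide fingertip may be sitting on the surrounding ring. I lift and inspect the heights.

```bash
python3 -m jog '[1,0,0,-10,0, 1,0,0,-30,0, 1,-30,0,-40,0, 1,-25,0,-15,0, 1,0,0,0,0]'
python3 - <<'E'
from h import *
p,d,c=cam('wrist');L=cloud(d,c)
r=np.hypot(L[...,0]-513,L[...,1]-149.5)
for a in range(0,34,2):
    m=(r>=a)&(r<a+2); print(a,m.sum(),np.percentile(L[m][:,2],[5,50,95]).round(1),np.median(p[m],0))
u,v=proj(c,[513,149.5,104]).astype(int);print(u,v)
y0=max(0,v-70);x0=max(0,u-90);save(cv2.resize(p[y0:v+70,x0:u+90],None,fx=4,fy=4,interpolation=cv2.INTER_CUBIC),'k1.png')
E
```

```text
time: 19.05
tool_pos: [546.8, 104.1, 226.3]
tcp_rot: [3.133, 0.003, 2.205]
contact_force: [-1.0, -0.5, -0.6]
grip_width: 0.5
0 16 [107.1 107.7 108.6] [243.5 245.5 242. ]
2 54 [106.8 107.8 108.9] [243.5 246.  242. ]
4 85 [107.  107.8 108.9] [243. 245. 241.]
6 119 [106.9 107.9 109. ] [189. 192. 185.]
8 147 [106.5 107.8 109. ] [157. 161. 156.]
10 150 [105.  107.1 108.5] [198.5 204.5 196. ]
12 218 [ 98.   99.1 101.3] [119.  126.  125.5]
14 235 [ 97.8  98.9 100.2] [128. 135. 138.]
16 263 [ 97.8  99.  100.1] [127. 135. 138.]
18 271 [ 97.3  98.8 286.4] [110. 115. 118.]
20 1750 [ 90.7 282.4 291.4] [16. 18. 19.]
22 1789 [ 90.6 283.9 292. ] [18. 20. 22.]
24 1838 [ 90.4 286.  292.1] [20.  21.5 24. ]
26 2658 [ 90.7 291.1 360. ] [25. 28. 29.]
28 2253 [ 90.5 290.4 312.5] [22. 23. 25.]
30 5542 [ 91.1 304.  313.7] [19. 21. 23.]
32 4709 [ 90.9 301.4 313.4] [20. 21. 23.]
253 131
```

View pics/k1.png

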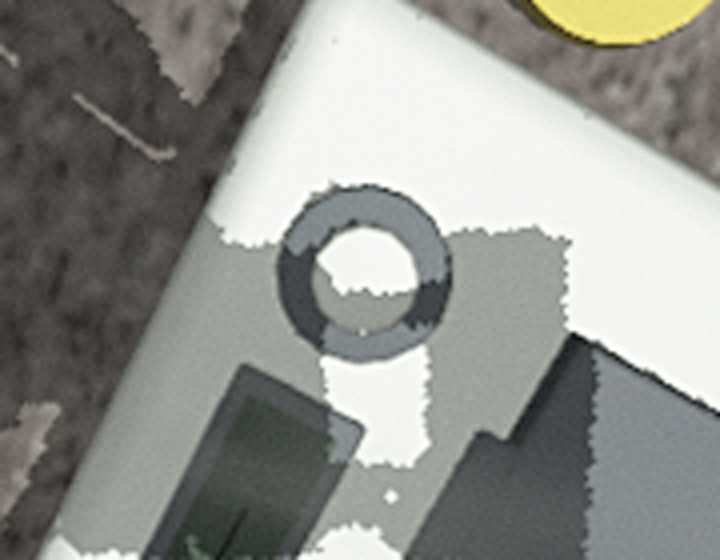

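The key's top actually measures about 107 mm when up (ring ≈ 98.5), so stopping at 101.8 with 24 N after a spring force of about 4 N at 102.8 fits full 5 mm travel. I look at the display for a reaction.

Run:
```python
from h import *
p,d,c=cam('wrist');s=cv2.imread('pics/k1.png')
u,v=proj(c,wor([-92,82,92])).astype(int);print(u,v)
save(cv2.resize(p[v-45:v+45,u-60:u+60],None,fx=6,fy=6,interpolation=cv2.INTER_CUBIC),'k2.png')
a=cv2.imread('pics/w3.png')[75:150,150:365];b=cv2.imread('pics/w9.png')[80:210,180:280]
cv2.imwrite('pics/k3.png',np.hstack([cv2.resize(a,(430,300)),cv2.resize(b,(300,300))]))
```

```text
229 173
```

View pics/k2.png

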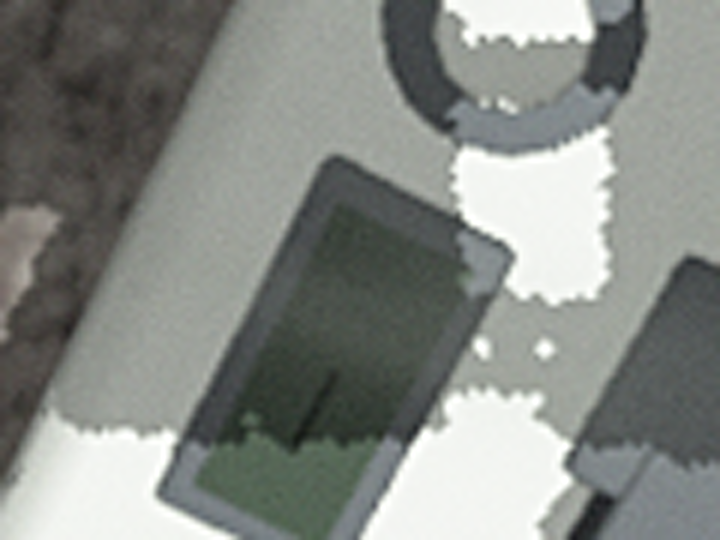

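View pics/k3.png

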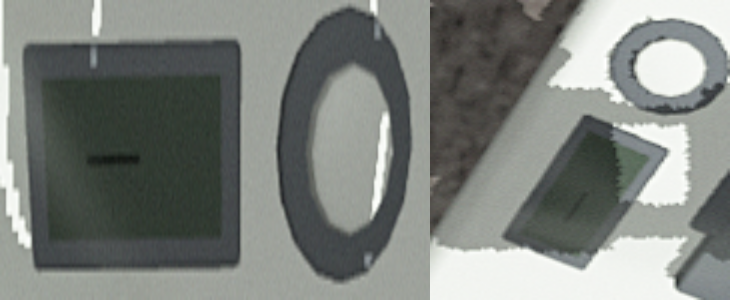

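The display is static (a dash before and after), so it gives no confirmation. I press again slowly and log force against height to confirm the full stroke.

```bash
python3 -c "
from h import *
ptip([513,150,125])"
python3 -m jog '[1,28,0,25,0, 1,28,0,25,0, 1,0,0,20,0, 1,0,0,0,0]'; python3 -c "
from h import *
ptip([513,150,109])"
```

```text
t 19.15 tip [544.6 105.9 199.1] zaxis [ 0.004  0.003 -1.   ] yaw 126.4 F [ 0.1 -0.2 -0.1] M [-0.12  0.03 -0.02] | shift [54.2  0.4 74.1] turn None
time: 19.55
tool_pos: [505.6, 154.9, 147.9]
tcp_rot: [-3.14, -0.005, 2.207]
contact_force: [-0.2, 0.0, 0.5]
grip_width: -0.0
t 19.55 tip [505.5 155.  122.9] zaxis [-0.004  0.003 -1.   ] yaw 126.5 F [-0.2  0.   0.5] M [-0.02  0.04  0.04] | shift [-8.5  3.1 13.9] turn None
```

```bash
python3 -m jog '[1,-8,3,8,0, 1,0,0,4,0, 1,0,0,0,0]'; python3 -m jog '[1,0,0,1,0]';python3 -m jog '[1,0,0,1.5,0]';python3 -m jog '[1,0,0,1.5,0]';python3 -m jog '[1,0,0,1.5,0]'; python3 -c "
from h import *
ptip([513,150,100])"
```

```text
time: 19.85
tool_pos: [512.8, 150.7, 135.1]
tcp_rot: [-3.139, -0.006, 2.208]
contact_force: [0.2, -0.7, -0.6]
grip_width: 0.2
time: 19.95
tool_pos: [513.4, 150.4, 134.5]
tcp_rot: [-3.14, -0.005, 2.207]
contact_force: [0.5, -0.3, -0.4]
grip_width: 0.5
time: 20.05
tool_pos: [513.9, 150.2, 133.4]
tcp_rot: [-3.141, -0.004, 2.207]
contact_force: [0.1, -0.3, 0.2]
grip_width: 0.3
time: 20.15
tool_pos: [514.2, 150.1, 132.2]
tcp_rot: [3.141, -0.004, 2.207]
contact_force: [-2.0, 0.2, 0.7]
grip_width: 0.5
time: 20.25
tool_pos: [514.2, 150.1, 131.0]
tcp_rot: [3.141, -0.004, 2.206]
contact_force: [-1.4, -0.3, 1.4]
grip_width: 0.5
t 20.25 tip [514.1 150.2 106. ] zaxis [-0.002  0.004 -1.   ] yaw 126.4 F [-1.4 -0.3  1.4] M [-0.05  0.24  0.02] | shift [ 0.5 -1.   6. ] turn None
```

```bash
python3 -m jog '[1,0,0,1.5,0]';python3 -m jog '[1,0,0,1.5,0]';python3 -m jog '[1,0,0,1.5,0]';python3 -m jog '[1,0,0,1.5,0]';python3 -m jog '[1,0,0,2,0]';python3 -m jog '[1,0,0,2,0]'; python3 -m jog '[1,0,0,2,0]'|tail -4
```

```text
time: 20.35
tool_pos: [514.1, 150.1, 129.7]
tcp_rot: [3.141, -0.004, 2.206]
contact_force: [-1.6, -0.5, 2.6]
grip_width: -0.1
time: 20.45
tool_pos: [514.1, 150.1, 128.3]
tcp_rot: [3.14, -0.004, 2.206]
contact_force: [-0.9, 0.0, 2.6]
grip_width: 0.4
time: 20.55
tool_pos: [514.2, 150.1, 127.1]
tcp_rot: [3.14, -0.004, 2.206]
contact_force: [-2.5, -0.8, 12.4]
grip_width: 0.4
time: 20.65
tool_pos: [514.2, 150.2, 126.9]
tcp_rot: [3.139, -0.003, 2.207]
contact_force: [-7.4, -1.4, 21.5]
grip_width: 0.2
time: 20.75
tool_pos: [514.2, 150.2, 126.8]
tcp_rot: [3.139, -0.003, 2.207]
contact_force: [-8.5, -2.0, 23.3]
grip_width: 0.3
time: 20.85
tool_pos: [514.2, 150.2, 126.9]
tcp_rot: [3.138, -0.002, 2.207]
contact_force: [-8.0, -1.8, 19.7]
grip_width: 0.5
tool_pos: [514.2, 150.2, 126.9]
tcp_rot: [3.137, -0.001, 2.207]
contact_force: [-7.1, -2.3, 17.7]
grip_width: 0.2
```

The spring starts at TCP z≈132, then a hard stop at 126.9, so the key made its full 5 mm stroke and was held. I release straight up and move clear for the final look.

```bash
python3 -m jog '[1,0,0,-10,0, 1,0,0,-30,0, 1,0,0,-45,0, 1,0,0,-45,0, 1,0,0,0,0]'; python3 -m jog '[1,-32,0,0,0, 1,-32,0,0,0, 1,-32,0,0,0, 1,0,0,0,0]';python3 - <<'E'
from h import *
from dial import dial
from scale import scale
p,d,c=cam('wrist');L=cloud(d,c);save(p,'f1.png')
r=np.hypot(L[...,0]-513,L[...,1]-149.5);print('key z',np.median(L[r<8][:,2]))
l=loc(L).reshape(-1,3);m=(abs(l[:,1]-88)<36)&(l[:,0]>-35)&(l[:,0]<45)&(l[:,2]<140)&(l[:,2]>95)
print('lid',m.sum(),np.linalg.lstsq(np.c_[l[m][:,:2],np.ones(m.sum())],l[m][:,2],rcond=None)[0])
p,d,c=cam('top');save(cv2.resize(p,(800,600),interpolation=cv2.INTER_CUBIC),'f2.png')
dial('top',fn='rt.png');dial('wrist',fn='rw.png');s=get_obs();print(s['tool_pos'],s['contact_force'])
E
```

```text
time: 21.45
tool_pos: [513.9, 149.6, 261.6]
tcp_rot: [3.137, -0.001, 2.207]
contact_force: [0.8, 0.4, 0.2]
grip_width: 0.4
time: 21.85
tool_pos: [573.0, 71.0, 261.9]
tcp_rot: [3.134, 0.001, 2.211]
contact_force: [-0.4, 1.5, -0.6]
grip_width: 0.1
key z 108.13154397680495
lid 5410 [2.53885389e-04 1.38043921e-03 1.09336492e+02]
top centre [606.8 -51.4] diam [118.13777161 126.45259094]
wrist centre [607.8 -54.7] diam [131.83158875 131.98098755]
[570.74460027  74.49850485 262.40482816] [0.33423039 0.62617568 0.60031311]
```

View pics/f2.png

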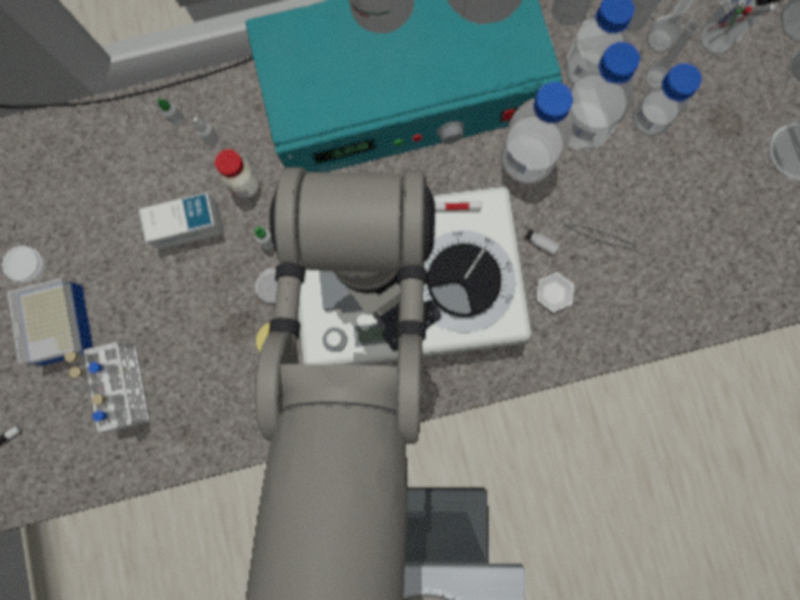

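View pics/f1.png

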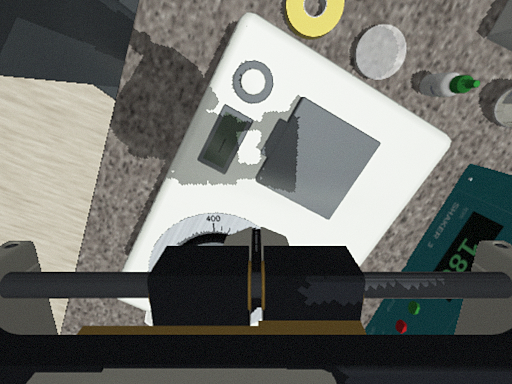

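Lid flat, key up, objects in their original places and the arm clear. In the top view the index runs from (466,278) to (487,248), towards 600. Handing in.

```bash
python3 -c "
from plant import close_job
print(close_job())"
```

```text
the job is handed in; nothing more can be done
None
```

I set the dial on 600, shut the cell lid and pressed and released the key, then handed the job in at about 22 s. No verdict was reported. I pressed the key twice, because the first press stopped higher than I expected.

- **Dial:** pushed clockwise from about 508 nm in three pushes, lifting out to measure after the last two. The last wrist view put the index at 40.2–40.3°. The 600 line is nominally at 40° and measured 39.3° in that view. That is about 2.80 rad, within tolerance. The final top view was partly hidden by the arm. It agrees only by eye, because the automatic dial fit did not work in it.
- **Lid:** pushed down until it met 20 N at its shut height. The final depth check shows it flat to within 0.002.
- **Key:** the slow second press showed about 5 mm of spring travel, then a hard stop at about 23 N, and I held it there. It then came back up.
- **Disagreements:** the key's top measured about 107 mm when up, not the 104 mm given. The display showed a dash before and after the first press, so it neither confirmed nor ruled out the blank; I didn't check it again after the second press. My judgement that the key went fully down rests on force and travel.
- **Surroundings:** the objects visible in the last pictures looked unmoved; I compared them by eye and did not measure. The arm was left clear of everything.

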